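# Close up a row of V-blocks in a ratchet clamp

### The job

Set the loose V-block down flat on the clamp bed, in the gap between the pusher and the two V-blocks already there, its groove in line with theirs and let go of it. Then work the ratchet lever to and fro - it bites towards the row and runs loose going back - until the pusher has closed all three blocks up tight against the end stop, still in one straight line. Finally swing the lever fully back to its rest on the loose side, so that the row stays clamped, and let go; move the pusher only with the lever, and do not disturb the other things on the bench.

Things in the scene. Friction and masses are not known exactly. Their poses are not given: they have to be found in the camera images.
- clamp: fixed ratchet clamp: a dark steel bed 350 mm long, 90 mm wide, its top face 10 mm above the bench, with a dark centre line along it. Origin on the bench under the middle of the row space, on the centre line; x runs along the bed from the pusher to the end stop (the row's line), z up. The grey ratchet housing (88 x 80 mm) stands at the -x end
- pivot (a point): point on the upright axis that the ratchet lever turns about, at x = -165 mm, y = 0 of the clamp, 78 mm above the bench
- lever (a joint): lever angle, rad: 0 = fully back, away from the row (rest stop), 1.2 = fully forward; at 0.6 it points along the clamp's +y. Growing = clockwise from above = bites (after up to 0.27 rad lost motion), 30 mm of pusher per rad. Falling = runs loose, pusher stays. At the knob: about 1 N backward, 2 to 6 N forward, rising steeply once the row is tight; 15 N is then plenty
- knob: black round upright grip on the end of the lever, 22 mm diameter, 42 mm high (58 to 100 mm above the bench), free to spin on its pin, 115 mm from the pivot axis; origin at its centre, 79 mm above the bench. The lever arm under it is 22 mm wide and its top is 57 mm above the bench
- pusher: sliding steel head, 64 mm wide, 36 mm high, 22 mm thick, with a flat face; origin at the foot of the middle of that face, on the bed; axes as the clamp's. It travels towards the end stop (+x) by up to 90 mm and keeps its place by friction
- end_stop: fixed steel block, 24 x 70 x 36 mm, bolted on the bed; origin at the foot of the middle of the face that looks to the pusher, on the bed; axes as the clamp's (the row lies on its -x side). A tight row of three blocks puts the pusher's origin at x = -120 mm of the stop
- block_a: steel V-block, 40 mm long (its own x, the way the V groove runs), 48 mm wide (y; flat upright sides to grip), 36 mm high, about 0.42 kg, 90 degree V groove along its top; origin at the middle of its underside; a half turn makes no difference; stands on the bed next to the end stop
- block_b: steel V-block, 40 mm long (its own x, the way the V groove runs), 48 mm wide (y; flat upright sides to grip), 36 mm high, about 0.42 kg, 90 degree V groove along its top; origin at the middle of its underside; a half turn makes no difference; stands on the bed next to block_a, on the pusher's side a few mm apart; between it and the pusher there is room for one more block
- block_c: steel V-block, 40 mm long (its own x, the way the V groove runs), 48 mm wide (y; flat upright sides to grip), 36 mm high, about 0.42 kg, 90 degree V groove along its top; origin at the middle of its underside; a half turn makes no difference; the loose one, standing upright on the bench in front of the clamp
- sand_block: bystander: black rubber block 42 x 70 x 30 mm, origin under its middle
- bush: bystander: turned bush standing upright, 24 mm diameter, 30 mm high, origin under its middle
- tape: bystander: small black roll of tape lying flat, 57 mm diameter, 19 mm high, origin under its middle
Mind the look-alikes: they are no part of the job. What is shaped like the block_a but pink or red is not meant.

How it is judged:
On the way, in this order (a step that is already met when the one before it is completed fails the run):
1. the loose block stands flat on the bed between the pusher and the row, groove in line, let go of (y of block_c in the frame of clamp between -0.008 and 0.008 m and angle between the x axis of block_c and the x axis of clamp, either way round below 0.14 rad and z of block_c in the frame of clamp below 0.0125 m and angle between block_c's own z axis and vertical below 0.06 rad and x of block_c in the frame of pusher above 0.015 m and x of block_c in the frame of end_stop below -0.095 m and contact force between the fingers and block_c below 0.1 N and distance between block_c and block_b above 0.035 m), for 0.1 s.
2. the pusher has closed the three blocks up tight against the end stop (x of pusher in the frame of end_stop above -0.1235 m and y of block_a in the frame of clamp between -0.007 and 0.007 m and angle between the x axis of each of block_a, block_b, block_c and the x axis of clamp, either way round below 0.08 rad and z of each of block_a, block_b, block_c in the frame of clamp below 0.0125 m and angle between each of block_a, block_b, block_c's own z axis and vertical below 0.06 rad and y of block_b in the frame of clamp between -0.007 and 0.007 m and y of block_c in the frame of clamp between -0.007 and 0.007 m and x of block_a in the frame of end_stop between -0.0225 and -0.0175 m and x of block_b in the frame of end_stop between -0.0635 and -0.0565 m and x of block_c in the frame of end_stop between -0.1045 and -0.0955 m), for 0.1 s.
At the end, for the whole second after the job is handed in: Three V-blocks flat on the bed in a row against the end stop, at most 3.5 mm slack in all between stop and pusher, each within 7 mm of the centre line and 0.08 rad of its direction; lever back within 0.25 rad of its rest stop; all at rest (all of step 2 and linear speed of each of block_a, block_b, block_c below 0.01 m/s and value of joint lever below 0.25 rad); the robot touches nothing.
It fails at once if the pusher is pushed directly instead of with the lever (over 10 N) (contact force between the arm and pusher above 10 N).
It fails at once if the pusher is pushed directly with the fingers (over 10 N) (contact force between the fingers and pusher above 10 N).
It fails at once if the sand_block is moved more than 20 mm (distance of sand_block from where it was at the start of the episode above 0.02 m).
It fails at once if the bush is moved more than 20 mm (distance of bush from where it was at the start of the episode above 0.02 m).
It fails at once if the tape is moved more than 20 mm (distance of tape from where it was at the start of the episode above 0.02 m).
It also fails if it takes over 72 s, if anything falls off the work surface, if the arm or the gripper's body presses on something with over 40 N, if the wrist force passes 120 N, or if a joint passes its speed limit or range.

### The arm

A 6-joint arm with a two-finger parallel gripper is mounted at the origin on a cart in front of the work surface, level with it; the furniture and walls round the work are solid. World frame = base frame: x ahead of the robot, y to its left, z up, the work surface at z = 0. Lengths are in m, angles in rad, forces in N, time in s.
With the tool pointing down it reaches from about 0.35 to 0.8 m from the base axis. Payload 7.3 kg.
Tool frame: the origin (TCP) lies midway between the tips of the shut fingers; the grasp point (between the pads) lies 19 mm behind it; z points along the fingers, y is the direction in which the jaws open and shut (so a half turn about z gives the same grasp; the last joint's range is limited). The gripper opens to 85 mm and grips with 20 to 120 N. Pads are 22 mm wide; open, the fingers measure 114 mm over their backs; the gripper's body (76 mm by 85 mm) begins 54 mm behind the grasp point. The pads swing forward as they close: fully open they stand 13 mm farther back than shut.
Start: joints at [-1.325, 0.342, 1.524, -0, 1.275, -0.146], TCP at [0.2, -0.485, 0.231] pointing down, gripper open.
Joint ranges: [-2.53, 2.53], [-0.77, 2.02], [0.04, 2.7], [-1, 4.14], [0.28, 2.66], [-3.11, 3.11]. Speed limits (rad/s): [2.57, 2.57, 3.14, 3.14, 3.14, 3.14].

### API

Orientations are given as a unit quaternion [x, y, z, w].
In Python, from rig import bot, eyes, order gives the robot as it stands.
- The arm moves only by the shell command python3 -m creep 'ROWS' [FORCE]. ROWS is JSON, a list of rows, each an object of numbers: "fingers": the opening, from 0 (shut) to 1 (fully open); "x", "y", "z": the shift along the tool's x, y, z in units of 40 mm (1.0 is 40 mm); "twist": the turn about the tool's z in units of 5 degrees (1.0 is 5 degrees). In form: [{"fingers": .., "x": .., "y": .., "z": .., "twist": ..}, ...]. A call has 1 to 8 rows; each row shifts and turns the commanded pose from where the row before left it, along the tool's axes as they then stand; what a row does not reach is not made up. A row lasts 1/12 s, in which the tool goes at most 41.7 mm and 7.16 degrees, less where a joint would pass 70% of its speed; a pose out of reach is approached as far as the arm can. A call is refused whole if a number of a shift passes 1 or a number of a turn 1, either way. A call with a gripper value outside its range is refused whole. The fingers move at their own pace and stop on an object; FORCE is the grip in N (left out, the last holds). Time passes only in rows, so rows that do not move let the fingers close. It gives the time, the measured TCP pose, the force and the opening at its end, in the units of the state.
- bot.get_obs(): the state, without advancing time (a new reading comes with each control period).
- eyes.snapshot(name): name is "side" or "top"; returns a dict with "pixels" (400x640x3 uint8, red, green, blue), "vertical_fov" (degrees; the focal length in pixels is half the picture's height over the tangent of half this angle, whatever the lens; pixels are square), "cx", "cy" (the principal point, pixels), "R" (3x3) and "t" (3): a world point X has camera coordinates R X + t. Camera axes: x right, y down, z forward; pixel columns grow to the right and rows downward; lengths in m; the calibration is good to about 2 mm. A picture is of the moment at which its call begins. There is no depth.
- order.sign_off(): hands the job in, once; it reports no verdict.
The state is a dict: "time_s": time; "joint_positions": joint angles; "qvel": joint speeds; "effort": joint torques, N m; "eef_pos": TCP position; "eef_rot": TCP orientation; "wrist_force": force on the tool from outside, world axes, zero at the start; "wrist_torque": the same for the moment, N m; "grip_width": finger opening in m.
Only numpy, scipy, OpenCV 4.12 (cv2) and the standard library are available. Lean on these libraries where they do the work, as an engineer would, in place of code of your own. Each camera call takes 0.05 s, during which the arm holds its last target.

## Working session

There is one attempt and no reset: what is moved stays moved. The work goes in short steps, Python scripts to look and compute and a shell command to move; the robot and the scene stay as the last step left them, time stands still between calls to the robot, and variables do not carry over. Pictures are saved under pics/ and viewed, and the job is handed in when it is done.

```bash
ls; mkdir -p pics; python3 - <<'E'
from rig import bot,eyes,order
import cv2,numpy as np
o=bot.get_obs(); print({k:np.round(v,3).tolist() for k,v in o.items()})
for n in("side","top"):
    s=eyes.snapshot(n); cv2.imwrite(f"pics/{n}0.png",s["pixels"][:,:,::-1]); print(n,s["vertical_fov"],s["cx"],s["cy"],np.round(s["R"],4).tolist(),np.round(s["t"],4).tolist(),[k for k in s])
E
```

```text
pics
{'time_s': 0.0, 'joint_positions': [-1.325, 0.343, 1.525, -0.0, 1.275, -0.146], 'qvel': [-0.001, -0.001, -0.001, 0.002, -0.001, -0.0], 'effort': [0.001, -43.368, -24.601, -0.0, 0.008, -0.0], 'eef_pos': [0.2, -0.485, 0.231], 'eef_rot': [0.981, 0.195, -0.0, -0.001], 'wrist_force': [-0.17, -0.179, 0.742], 'wrist_torque': [0.038, 0.007, 0.005], 'grip_width': 0.085}
side 51.016754838545076 318.32658586284606 206.34890957260865 [[-0.9829, -0.1836, -0.0161], [-0.0573, 0.3875, -0.9201], [0.1751, -0.9034, -0.3913]] [0.5543, 0.1111, 1.0165] ['pixels', 'vertical_fov', 'cx', 'cy', 'R', 't']
top 52.34020883050162 319.00686717506613 201.08540645691681 [[-0.0183, -0.9998, -0.0126], [-0.9979, 0.019, -0.0621], [0.0623, 0.0115, -0.998]] [0.0399, 0.5447, 1.0913] ['pixels', 'vertical_fov', 'cx', 'cy', 'R', 't']
```

View pics/top0.png

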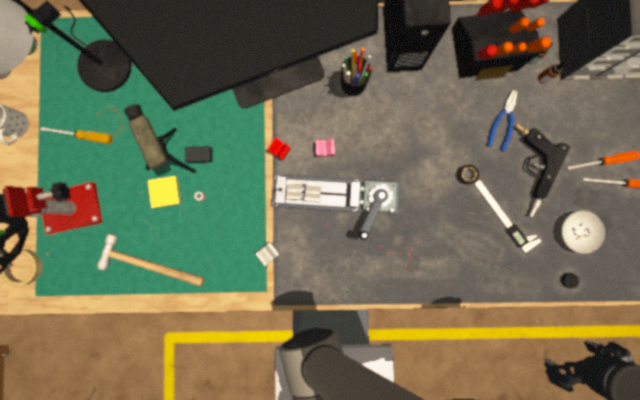

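View pics/side0.png

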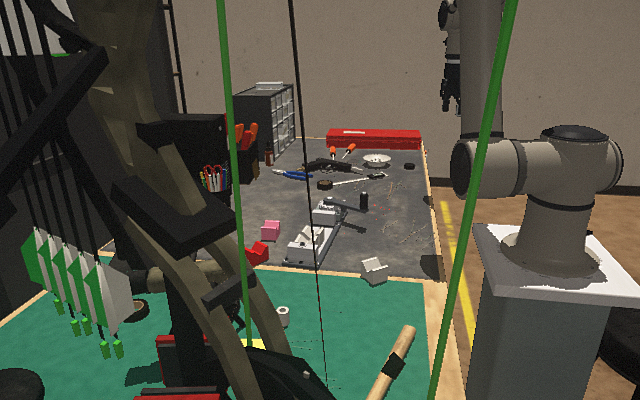

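```bash
cat > h.py <<'E'
from rig import bot,eyes,order
import cv2,numpy as np
def snap(n):
    s=eyes.snapshot(n); s["f"]=200/np.tan(np.radians(s["vertical_fov"]/2)); s["R"]=np.array(s["R"]); s["t"]=np.array(s["t"]); return s
def ray(s,u,v,z):
    d=s["R"].T@np.array([(u-s["cx"])/s["f"],(v-s["cy"])/s["f"],1]); c=-s["R"].T@s["t"]
    return c+d*(z-c[2])/d[2]
def proj(s,X):
    p=s["R"]@np.array(X)+s["t"]; return np.array([s["cx"]+s["f"]*p[0]/p[2],s["cy"]+s["f"]*p[1]/p[2]])
def crop(s,u0,u1,v0,v1,k,name):
    c=s["pixels"][v0:v1,u0:u1,::-1]; cv2.imwrite(name,cv2.resize(c,None,fx=k,fy=k,interpolation=cv2.INTER_CUBIC))
E
python3 - <<'E'
from h import *
s=snap("top"); crop(s,250,410,130,280,5,"pics/top1.png"); crop(s,250,300,235,275,14,"pics/top2.png")
s=snap("side"); crop(s,240,400,180,290,5,"pics/side1.png")
E
```

```text
(no output)
```

View pics/top1.png

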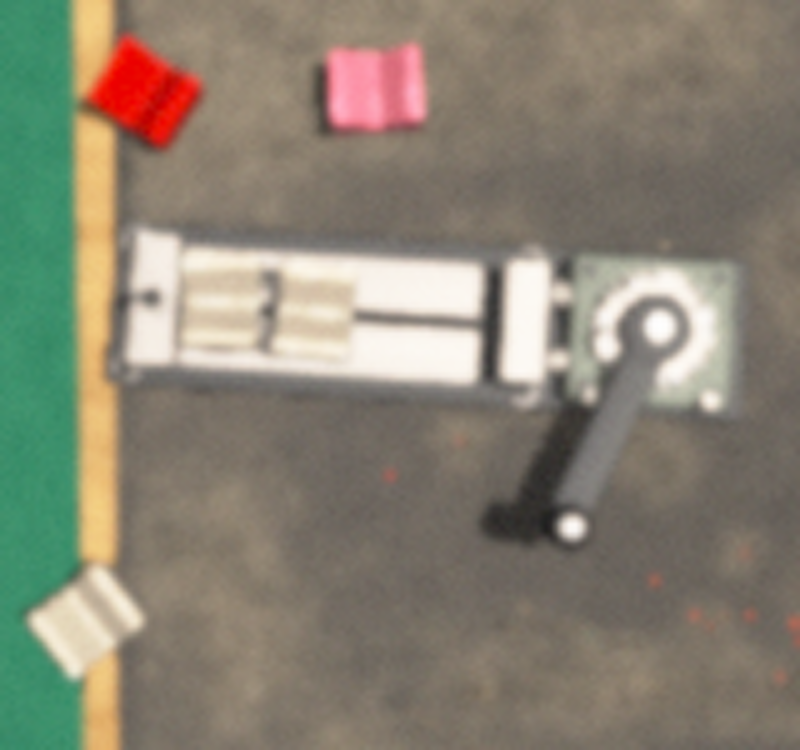

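View pics/top2.png

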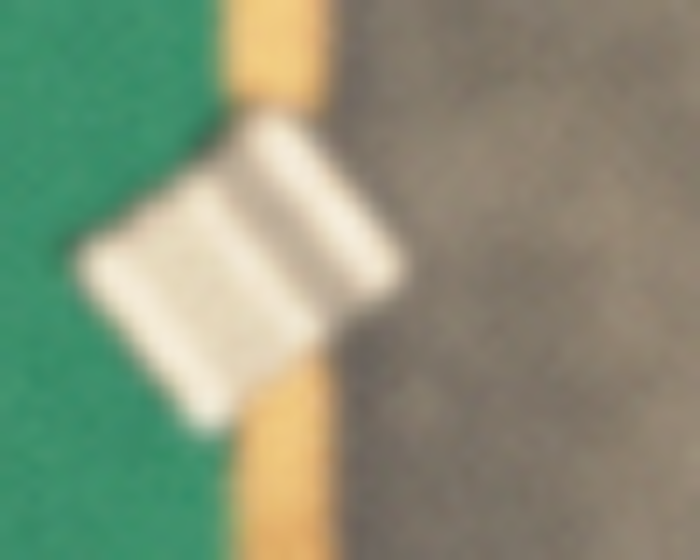

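View pics/side1.png

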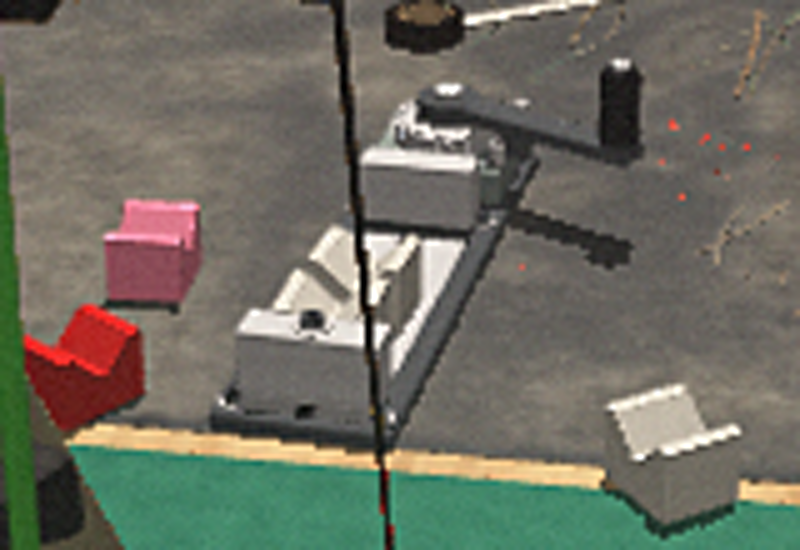

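```bash
cat >> h.py <<'E'
def mask(s,box):
    hsv=cv2.cvtColor(s["pixels"],cv2.COLOR_RGB2HSV); m=np.zeros(hsv.shape[:2],np.uint8)
    u0,u1,v0,v1=box; sub=hsv[v0:v1,u0:u1]; m[v0:v1,u0:u1]=((sub[...,2]>150)&(sub[...,1]<75)).astype(np.uint8)*255
    return m
E
python3 - <<'E'
from h import *
s=snap("top"); print("cam",-s["R"].T@s["t"])
m=mask(s,(252,284,238,272))
c=max(cv2.findContours(m,0,1)[0],key=cv2.contourArea); 
b=cv2.boxPoints(cv2.minAreaRect(c)); print("c px",b.round(1).tolist())
P=np.array([ray(s,u+.0,v,.036)[:2] for u,v in b]); print(P.round(4), P.mean(0), np.linalg.norm(np.diff(P,axis=0),axis=1), [np.degrees(np.arctan2(*(P[i+1]-P[i])[::-1])) for i in range(3)])
# clamp points, from crop /5+250, +130
q=lambda x,y,z:ray(s,x/5+250-.4,y/5+130-.4,z)
for n,x,y,z in [("line L",358,317,.01),("line R",480,322,.01),("stop face",181,298,.046),("stopTL",132,230,.046),("stopBL",127,362,.046),("stop TR",183,235,.046),("stop BR",178,366,.046),("push TL",503,258,.046),("push BL",500,382,.046),("push TR",548,260,.046),("pushBR",547,383,.046),("pivot",660,326,.078),("knob",571,525,.1),
 ("A TL",185,258,.046),("A BL",180,346,.046),("A R",258,300,.046),("B TL",282,266,.046),("B BL",278,352,.046),("B TR",355,270,.046),("B BR",350,357,.046),("bedTL",130,228,.01),("bedBL",112,378,.01),("bedBR",520,402,.01)]:
    print(n,q(x,y,z)[:2].round(4))
E
```

```text
cam [0.47627542 0.01707212 1.12342695]
c px [[253.5, 254.10000610351562], [269.20001220703125, 240.6999969482422], [280.29998779296875, 253.6999969482422], [264.70001220703125, 267.1000061035156]]
[[0.4061 0.2064]
 [0.4409 0.1643]
 [0.4059 0.135 ]
 [0.3713 0.177 ]] [0.4060468  0.17065177] [0.0546035  0.04565535 0.05447757] [np.float64(-50.4084115876862), np.float64(-140.0227517258161), np.float64(129.5171427253066)]
line L [0.5679 0.0234]
line R [ 0.5639 -0.0434]
stop face [0.5769 0.1172]
stopTL [0.6138 0.1429]
stopBL [0.5433 0.1464]
stop TR [0.6106 0.1157]
stop BR [0.5407 0.1193]
push TL [ 0.5949 -0.0544]
push BL [ 0.529  -0.0513]
push TR [ 0.5934 -0.0783]
pushBR [ 0.528  -0.0762]
pivot [ 0.5547 -0.1321]
knob [ 0.454  -0.0818]
A TL [0.5982 0.1148]
A BL [0.5513 0.1181]
A R [0.575  0.0762]
B TL [0.5929 0.0632]
B BL [0.5471 0.066 ]
B TR [0.59   0.0244]
B BR [0.5437 0.0279]
bedTL [0.6195 0.1482]
bedBL [0.5369 0.159 ]
bedBR [ 0.5196 -0.0643]
```

```bash
cat >> h.py <<'E'
def yaw():
    x,y,z,w=bot.get_obs()["eef_rot"]; return np.degrees(np.arctan2(2*(x*y+z*w),1-2*(y*y+z*z)))
def go(X,Y,Z,psi=None):
    "units in tool axes to reach target from measured pose (psi: yaw after turning)"
    o=bot.get_obs(); p=o["eef_pos"]; a=yaw(); d=np.array([X,Y,Z])-p; t=np.radians(a if psi is None else psi)
    print("t",round(o["time_s"],2),"p",np.round(p,4),"yaw",round(a,2),"w",round(o["grip_width"],4),"F",np.round(o["wrist_force"],1))
    u=np.array([d[0]*np.cos(t)+d[1]*np.sin(t), d[0]*np.sin(t)-d[1]*np.cos(t), -d[2]])/.04
    print("units x,y,z",u.round(3),"rows>=",round(float(np.linalg.norm(u)),1),"twist", None if psi is None else round((a-psi)/5,2))
E
python3 -m creep '[{"fingers":1,"twist":-0.87},{"fingers":1,"twist":-0.87},{"fingers":1,"twist":-0.87},{"fingers":1,"twist":-0.87},{"fingers":1,"x":0.77,"y":0.64},{"fingers":1,"x":0.77,"y":0.64},{"fingers":1,"x":0.77,"y":0.64},{"fingers":1,"x":0.77,"y":0.64}]' 60
python3 -c "
from h import *
go(.406,.1715,.2)"
```

```text
t 0.25 p [ 0.2005 -0.485   0.231 ] yaw 22.45 w 0.0855 F [-0.1 -0.1 -0.1]
units x,y,z [ 11.016 -13.208   0.775] rows>= 17.2 twist Noneinvalid input at $[0]: expected keys fingers, x, y, z, twist
```

```bash

python3 -m creep '[{"fingers":1,"x":0,"y":0,"z":0,"twist":-0.88},{"fingers":1,"x":0,"y":0,"z":0,"twist":-0.88},{"fingers":1,"x":0,"y":0,"z":0,"twist":-0.88},{"fingers":1,"x":0,"y":0,"z":0,"twist":-0.88},{"fingers":1,"x":0.7,"y":0.6,"z":0,"twist":0},{"fingers":1,"x":0.7,"y":0.6,"z":0,"twist":0},{"fingers":1,"x":0.7,"y":0.6,"z":0,"twist":0},{"fingers":1,"x":0.7,"y":0.6,"z":0,"twist":0}]' 60
python3 -c "
from h import *
go(.406,.1715,.2)"
```

```text
time_s: 0.92
eef_pos: [0.3494, -0.4865, 0.2313]
eef_rot: [0.94, 0.342, -0.0, 0.0]
wrist_force: [0.7, -0.2, 0.6]
grip_width: 0.0859
t 0.92 p [ 0.3494 -0.4865  0.2313] yaw 40.0 w 0.0859 F [ 0.7 -0.2  0.6]
units x,y,z [ 11.658 -11.692   0.782] rows>= 16.5 twist None
```

```bash

python3 -m creep '[{"fingers":1,"x":0.7,"y":-0.7,"z":0,"twist":0},{"fingers":1,"x":0.7,"y":-0.7,"z":0,"twist":0},{"fingers":1,"x":0.7,"y":-0.7,"z":0,"twist":0},{"fingers":1,"x":0.7,"y":-0.7,"z":0,"twist":0},{"fingers":1,"x":0.7,"y":-0.7,"z":0,"twist":0},{"fingers":1,"x":0.7,"y":-0.7,"z":0,"twist":0},{"fingers":1,"x":0.7,"y":-0.7,"z":0,"twist":0},{"fingers":1,"x":0.7,"y":-0.7,"z":0,"twist":0}]' && python3 -m creep '[{"fingers":1,"x":0.7,"y":-0.7,"z":0,"twist":0},{"fingers":1,"x":0.7,"y":-0.7,"z":0,"twist":0},{"fingers":1,"x":0.7,"y":-0.7,"z":0,"twist":0},{"fingers":1,"x":0.7,"y":-0.7,"z":0,"twist":0},{"fingers":1,"x":0.7,"y":-0.7,"z":0,"twist":0},{"fingers":1,"x":0.7,"y":-0.7,"z":0,"twist":0},{"fingers":1,"x":0.7,"y":-0.7,"z":0,"twist":0},{"fingers":1,"x":0.7,"y":-0.7,"z":0,"twist":0}]'
python3 -c "
from h import *
go(.406,.1715,.1)
s=snap('side');crop(s,240,440,140,290,4,'pics/s2.png')"
```

```text
time_s: 1.58
eef_pos: [0.375, -0.1692, 0.2313]
eef_rot: [0.94, 0.342, 0.0, 0.0]
wrist_force: [0.9, 0.4, 0.3]
grip_width: 0.0853
time_s: 2.25
eef_pos: [0.4024, 0.1466, 0.2315]
eef_rot: [0.94, 0.342, 0.0, 0.0]
wrist_force: [0.5, 0.3, -0.5]
grip_width: 0.0852
t 2.25 p [0.4024 0.1466 0.2315] yaw 40.06 w 0.0852 F [ 0.5  0.3 -0.5]
units x,y,z [ 0.47  -0.418  3.287] rows>= 3.3 twist None
```

View pics/s2.png

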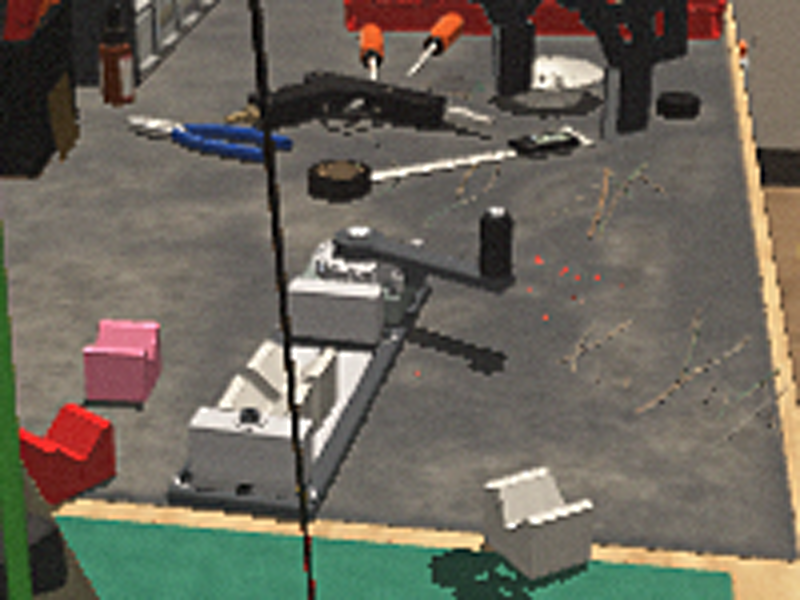

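```bash
python3 - <<'E'
from h import *
s=snap('side')
P=np.array([ray(s,240+x/4-.4,140+y/4-.4,.036) for x,y in [(485,487),(545,468),(592,503),(508,527)]])
print(P.round(4),P.mean(0))
print(proj(s,[.406,.1715,.036]))
go(.406,.1715,.1,40)
E
```

```text
[[0.4356 0.1749 0.036 ]
 [0.4044 0.149  0.036 ]
 [0.3773 0.1827 0.036 ]
 [0.4199 0.2141 0.036 ]] [0.4093131  0.18018034 0.036     ]
[374.51680232 261.63924673]
t 2.35 p [0.4024 0.1494 0.2313] yaw 40.43 w 0.0859 F [-0.2 -0.7 -0.7]
units x,y,z [ 0.424 -0.364  3.282] rows>= 3.3 twist 0.09
```

```bash

python3 -m creep '[{"fingers":1,"x":0.24,"y":-0.2,"z":0.6,"twist":0},{"fingers":1,"x":0.24,"y":-0.2,"z":0.9,"twist":0},{"fingers":1,"x":0,"y":0,"z":0.9,"twist":0},{"fingers":1,"x":0,"y":0,"z":0.9,"twist":0},{"fingers":1,"x":0,"y":0,"z":0.8,"twist":0},{"fingers":1,"x":0,"y":0,"z":0.4,"twist":0},{"fingers":1,"x":0,"y":0,"z":0,"twist":0}]'
python3 -c "
from h import *
go(.406,.1725,.004,40)
s=snap('side');crop(s,310,430,200,290,6,'pics/s3.png')
s=snap('top');crop(s,220,320,210,290,7,'pics/t3.png')"
```

```text
time_s: 2.93
eef_pos: [0.4047, 0.168, 0.0482]
eef_rot: [0.94, 0.342, -0.004, -0.0]
wrist_force: [-1.0, -0.4, 0.4]
grip_width: 0.0851
t 2.93 p [0.4047 0.168  0.0482] yaw 40.02 w 0.0851 F [-1.  -0.4  0.4]
units x,y,z [ 0.097 -0.066  1.105] rows>= 1.1 twist 0.0
```

View pics/s3.png

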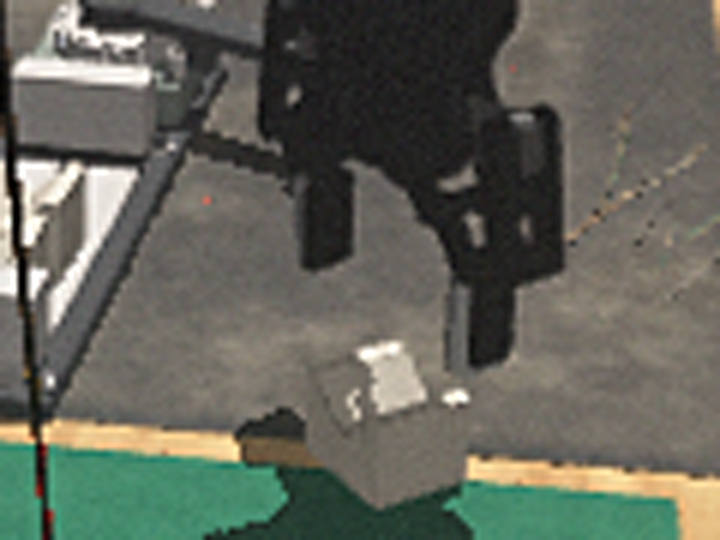

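View pics/t3.png

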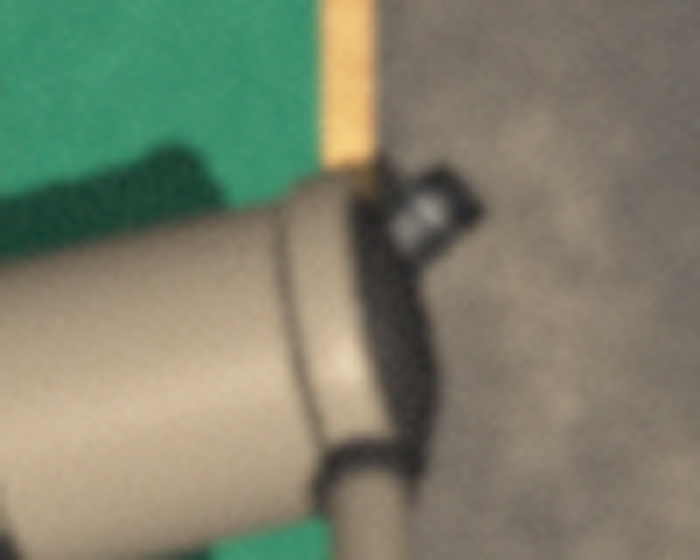

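```bash
python3 - <<'E'
from h import *
s=snap('side')
for z in(.058,.061):
  a=ray(s,310+322/6-.4,200+268/6-.4,z);b=ray(s,310+480/6-.4,200+365/6-.4,z);print(a,b,(a+b)/2)
print(proj(s,[.4047,.168,.06]))
go(.406,.1725,.004,40)
E
```

```text
[0.43423579 0.13623575 0.058     ] [0.3736373  0.19908349 0.058     ] [0.40393655 0.16765962 0.058     ]
[0.43382916 0.14182927 0.061     ] [0.37363379 0.20425892 0.061     ] [0.40373147 0.1730441  0.061     ]
[375.6195819  251.29453236]
t 3.08 p [0.4079 0.169  0.0522] yaw 40.03 w 0.0854 F [-0.7 -0.2  0. ]
units x,y,z [ 0.02  -0.099  1.205] rows>= 1.2 twist 0.01
```

```bash

python3 -m creep '[{"fingers":1,"x":0.12,"y":-0.1,"z":0.4,"twist":0},{"fingers":1,"x":0,"y":0,"z":0.45,"twist":0},{"fingers":1,"x":0,"y":0,"z":0.3,"twist":0},{"fingers":1,"x":0,"y":0,"z":0,"twist":0},{"fingers":0.4,"x":0,"y":0,"z":0,"twist":0},{"fingers":0.4,"x":0,"y":0,"z":0,"twist":0},{"fingers":0.4,"x":0,"y":0,"z":0,"twist":0},{"fingers":0.4,"x":0,"y":0,"z":0,"twist":0}]' 60
python3 -m creep '[{"fingers":0.3,"x":0,"y":0,"z":0,"twist":0},{"fingers":0.3,"x":0,"y":0,"z":0,"twist":0},{"fingers":0.3,"x":0,"y":0,"z":0,"twist":0},{"fingers":0.3,"x":0,"y":0,"z":0,"twist":0}]' 60
python3 -c "
from h import *
go(.406,.1725,.004,40)
s=snap('side');crop(s,310,430,200,290,6,'pics/s4.png')"
```

```text
time_s: 3.75
eef_pos: [0.4093, 0.1755, 0.0068]
eef_rot: [0.94, 0.342, 0.001, 0.0]
wrist_force: [-1.3, -1.3, 8.0]
grip_width: 0.0471
time_s: 4.08
eef_pos: [0.4093, 0.1755, 0.0068]
eef_rot: [0.94, 0.342, 0.002, 0.0]
wrist_force: [-0.6, -1.2, 8.4]
grip_width: 0.047
t 4.08 p [0.4093 0.1755 0.0068] yaw 40.05 w 0.047 F [-0.6 -1.2  8.4]
units x,y,z [-0.111  0.004  0.07 ] rows>= 0.1 twist 0.01
```

View pics/s4.png

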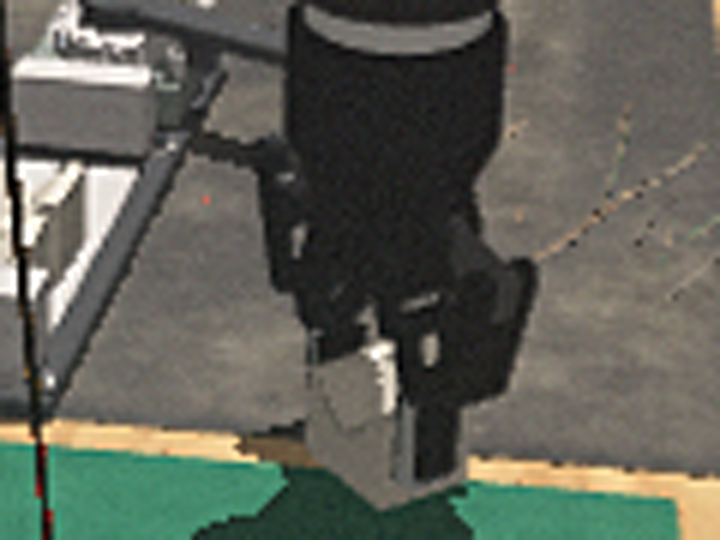

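```bash

python3 -m creep '[{"fingers":0.3,"x":0,"y":0,"z":-0.5,"twist":0},{"fingers":0.3,"x":0,"y":0,"z":-0.7,"twist":0},{"fingers":0.3,"x":0,"y":0,"z":-0.7,"twist":0},{"fingers":0.3,"x":0,"y":0,"z":-0.6,"twist":0},{"fingers":0.3,"x":0,"y":0,"z":0,"twist":-0.9},{"fingers":0.3,"x":0,"y":0,"z":0,"twist":-0.9},{"fingers":0.3,"x":0,"y":0,"z":0,"twist":-0.9},{"fingers":0.3,"x":0,"y":0,"z":0,"twist":-0.9}]'
python3 -m creep '[{"fingers":0.3,"x":0,"y":0,"z":0,"twist":-0.9},{"fingers":0.3,"x":0,"y":0,"z":0,"twist":-0.9},{"fingers":0.3,"x":0,"y":0,"z":0,"twist":-0.9},{"fingers":0.3,"x":0,"y":0,"z":0,"twist":-0.9},{"fingers":0.3,"x":0,"y":0,"z":0,"twist":-0.9},{"fingers":0.3,"x":0,"y":0,"z":0,"twist":-0.96},{"fingers":0.3,"x":0,"y":0,"z":0,"twist":0}]'
python3 -c "
from h import *
go(.5645,-.012,.1,85.3)
s=snap('side');crop(s,310,430,180,270,6,'pics/s5.png')"
```

```text
time_s: 4.8
eef_pos: [0.4077, 0.1752, 0.1056]
eef_rot: [0.873, 0.487, -0.0, 0.0]
wrist_force: [-0.2, 0.6, -6.1]
grip_width: 0.0469
time_s: 5.38
eef_pos: [0.4077, 0.1752, 0.1054]
eef_rot: [0.734, 0.679, -0.0, -0.0]
wrist_force: [-0.5, 0.2, -5.5]
grip_width: 0.0468
t 5.38 p [0.4077 0.1752 0.1054] yaw 85.51 w 0.0468 F [-0.5  0.2 -5.5]
units x,y,z [-4.342  4.29   0.134] rows>= 6.1 twist 0.04
```

View pics/s5.png

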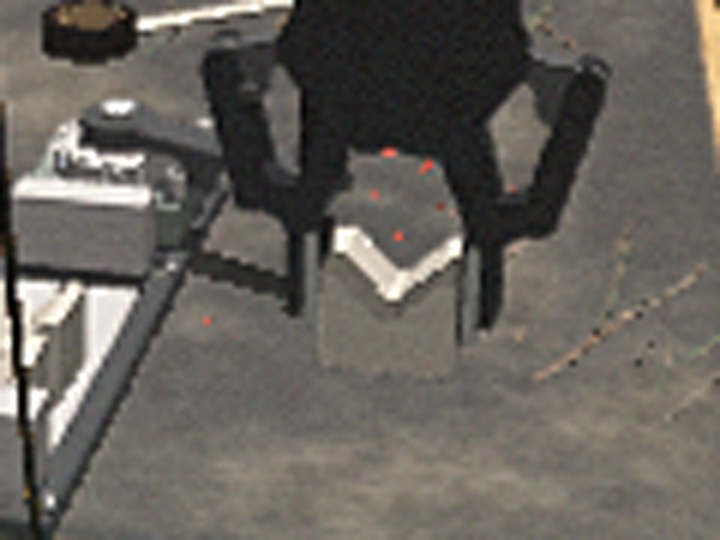

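```bash

python3 -m creep '[{"fingers":0.3,"x":-0.62,"y":0.61,"z":0,"twist":0},{"fingers":0.3,"x":-0.62,"y":0.61,"z":0,"twist":0},{"fingers":0.3,"x":-0.62,"y":0.61,"z":0,"twist":0},{"fingers":0.3,"x":-0.62,"y":0.61,"z":0,"twist":0},{"fingers":0.3,"x":-0.62,"y":0.61,"z":0,"twist":0},{"fingers":0.3,"x":-0.62,"y":0.61,"z":0,"twist":0},{"fingers":0.3,"x":-0.62,"y":0.61,"z":0,"twist":0},{"fingers":0.3,"x":0,"y":0,"z":0,"twist":0}]'
python3 -m creep '[{"fingers":0.3,"x":0,"y":0,"z":0.5,"twist":0},{"fingers":0.3,"x":0,"y":0,"z":0.5,"twist":0},{"fingers":0.3,"x":0,"y":0,"z":0,"twist":0}]'
python3 -c "
from h import *
go(.5645,-.012,.0175,85.3)
s=snap('side');crop(s,270,390,180,270,6,'pics/s6.png')
s=snap('top');crop(s,250,410,130,280,5,'pics/t6.png')"
```

```text
time_s: 6.1
eef_pos: [0.5685, -0.0168, 0.1055]
eef_rot: [0.738, 0.675, 0.001, 0.003]
wrist_force: [0.7, -1.8, -5.1]
grip_width: 0.0468
time_s: 6.35
eef_pos: [0.5613, -0.0113, 0.0616]
eef_rot: [0.736, 0.677, -0.003, -0.003]
wrist_force: [-1.2, 0.8, -4.9]
grip_width: 0.0471
t 6.35 p [ 0.5613 -0.0113  0.0616] yaw 85.17 w 0.0471 F [-1.2  0.8 -4.9]
units x,y,z [-0.01   0.081  1.102] rows>= 1.1 twist -0.03
```

View pics/s6.png

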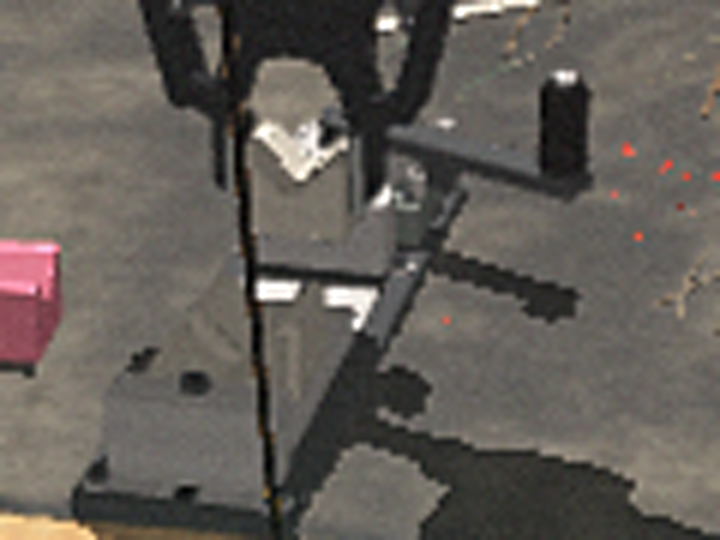

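View pics/t6.png

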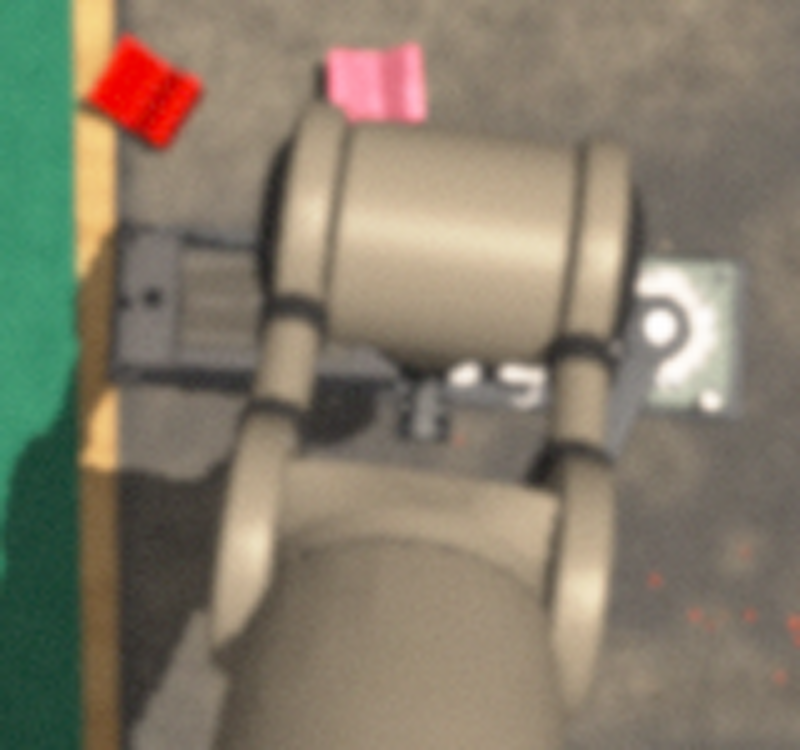

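```bash

python3 -c "
from h import *
go(.565,-.012,.018,85.3)"
```

```text
t 6.45 p [ 0.5636 -0.0113  0.0649] yaw 85.26 w 0.0467 F [ 0.2  0.  -4.5]
units x,y,z [-0.013  0.037  1.172] rows>= 1.2 twist -0.01
```

```bash

python3 -m creep '[{"fingers":0.3,"x":0,"y":0.03,"z":0.5,"twist":0},{"fingers":0.3,"x":0,"y":0,"z":0.4,"twist":0},{"fingers":0.3,"x":0,"y":0,"z":0.2,"twist":0},{"fingers":0.3,"x":0,"y":0,"z":0.05,"twist":0},{"fingers":0.3,"x":0,"y":0,"z":0.05,"twist":0},{"fingers":0.3,"x":0,"y":0,"z":0,"twist":0}]'
python3 -c "
from h import *
go(.565,-.012,.018,85.3)
s=snap('side');crop(s,270,390,180,270,6,'pics/s7.png')"
```

```text
time_s: 6.95
eef_pos: [0.5662, -0.0117, 0.0181]
eef_rot: [0.735, 0.678, 0.0, 0.001]
wrist_force: [0.2, 0.5, -5.6]
grip_width: 0.0469
t 6.95 p [ 0.5662 -0.0117  0.0181] yaw 85.34 w 0.0469 F [ 0.2  0.5 -5.6]
units x,y,z [-0.01  -0.029  0.003] rows>= 0.0 twist 0.01
```

View pics/s7.png

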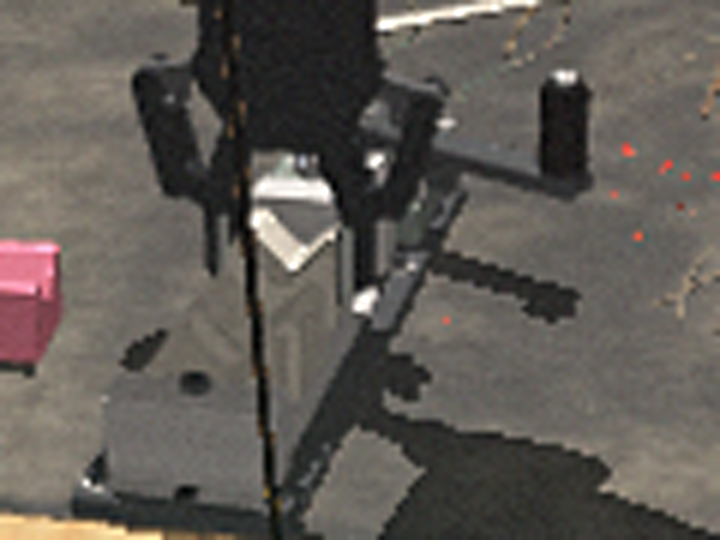

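Not touching yet; go down in tiny steps.

```bash

python3 -m creep '[{"fingers":0.3,"x":0,"y":0,"z":0.03,"twist":0},{"fingers":0.3,"x":0,"y":0,"z":0,"twist":0}]'
python3 -m creep '[{"fingers":0.3,"x":0,"y":0,"z":0.03,"twist":0},{"fingers":0.3,"x":0,"y":0,"z":0,"twist":0}]'
```

```text
time_s: 7.17
eef_pos: [0.5663, -0.0118, 0.0169]
eef_rot: [0.735, 0.678, 0.001, 0.001]
wrist_force: [0.3, -0.3, -3.6]
grip_width: 0.0469
time_s: 7.33
eef_pos: [0.5663, -0.0118, 0.0169]
eef_rot: [0.735, 0.678, 0.001, 0.001]
wrist_force: [-2.5, 1.0, 8.1]
grip_width: 0.0464
```

```bash

python3 -m creep '[{"fingers":0.7,"x":0,"y":0,"z":0,"twist":0},{"fingers":0.9,"x":0,"y":0,"z":0,"twist":0},{"fingers":0.9,"x":0,"y":0,"z":0,"twist":0},{"fingers":0.9,"x":0,"y":0,"z":0,"twist":0},{"fingers":0.9,"x":0,"y":0,"z":-0.3,"twist":0},{"fingers":0.9,"x":0,"y":0,"z":-0.7,"twist":0},{"fingers":0.9,"x":0,"y":0,"z":-0.9,"twist":0},{"fingers":0.9,"x":0,"y":0,"z":-0.9,"twist":0}]'
python3 -m creep '[{"fingers":0.9,"x":0,"y":0.7,"z":-0.7,"twist":0},{"fingers":0.9,"x":0,"y":-0.8,"z":-0.5,"twist":0},{"fingers":0.9,"x":0,"y":-0.9,"z":0,"twist":0},{"fingers":0.9,"x":0,"y":-0.9,"z":0,"twist":0},{"fingers":0.9,"x":0,"y":-0.9,"z":0,"twist":0},{"fingers":0.9,"x":0,"y":-0.9,"z":0,"twist":0},{"fingers":0.9,"x":0,"y":0,"z":0,"twist":0}]'
python3 -c "
from h import *
go(.454,-.0818,.2)
s=snap('side');crop(s,240,400,170,290,5,'pics/s8.png')
s=snap('top');crop(s,250,410,130,280,5,'pics/t8.png')"
```

```text
time_s: 8.0
eef_pos: [0.5649, -0.0116, 0.1275]
eef_rot: [0.735, 0.678, -0.001, -0.001]
wrist_force: [1.7, 1.0, -0.4]
grip_width: 0.077
time_s: 8.58
eef_pos: [0.4107, 0.0017, 0.1738]
eef_rot: [0.735, 0.678, -0.002, -0.003]
wrist_force: [-0.5, 1.3, 0.4]
grip_width: 0.0765
t 8.58 p [0.4107 0.0017 0.1738] yaw 85.38 w 0.0765 F [-0.5  1.3  0.4]
units x,y,z [-1.992  1.246 -0.655] rows>= 2.4 twist None
```

View pics/s8.png

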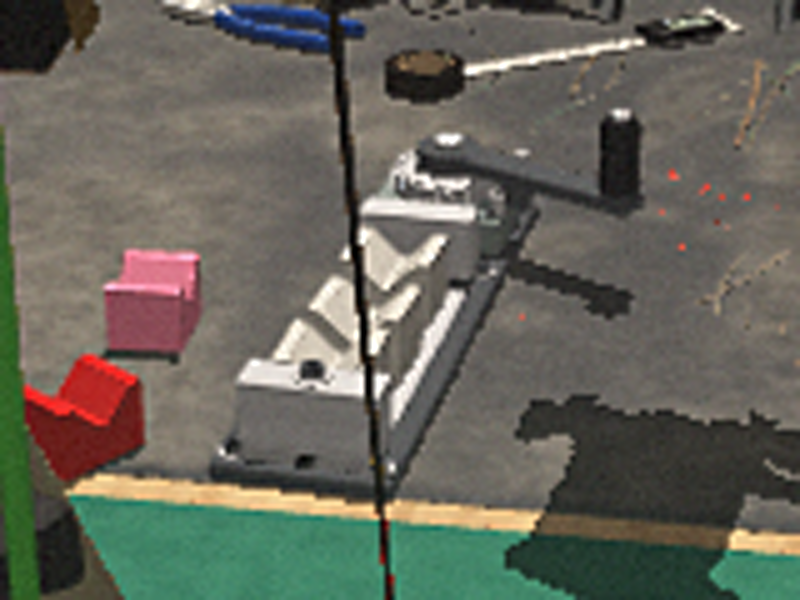

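View pics/t8.png

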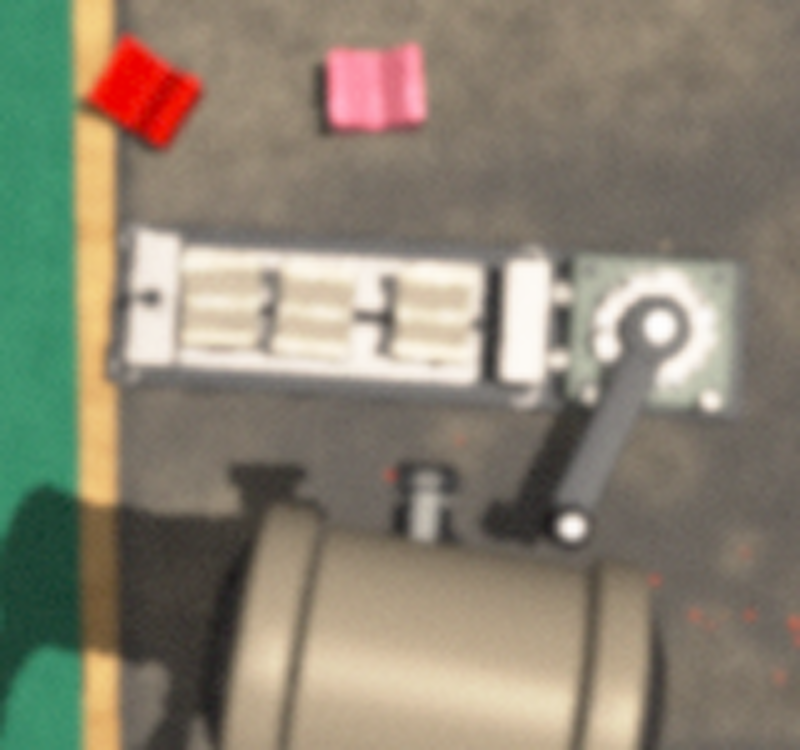

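```bash

python3 -m creep '[{"fingers":0.8,"x":0,"y":0,"z":0,"twist":0.95},{"fingers":0.8,"x":0,"y":0,"z":0,"twist":0.95},{"fingers":0.8,"x":0,"y":0,"z":0,"twist":0.95},{"fingers":0.8,"x":0,"y":0,"z":0,"twist":0.95},{"fingers":0.8,"x":0,"y":0,"z":0,"twist":0.95},{"fingers":0.8,"x":0,"y":0,"z":0,"twist":0.95},{"fingers":0.8,"x":0,"y":0,"z":0,"twist":0.95},{"fingers":0.8,"x":0,"y":0,"z":0,"twist":0.95}]'
python3 -m creep '[{"fingers":0.8,"x":0,"y":0,"z":0,"twist":0.95},{"fingers":0.8,"x":0,"y":0,"z":0,"twist":0.95},{"fingers":0.8,"x":0,"y":0,"z":0,"twist":0.95},{"fingers":0.8,"x":0,"y":0,"z":0,"twist":0.95},{"fingers":0.8,"x":0,"y":0,"z":0,"twist":0.95},{"fingers":0.8,"x":0,"y":0,"z":0,"twist":0.95},{"fingers":0.8,"x":0,"y":0,"z":0,"twist":0.95},{"fingers":0.8,"x":0,"y":0,"z":0,"twist":0.95}]'
python3 -m creep '[{"fingers":0.8,"x":0,"y":0,"z":0,"twist":0.94},{"fingers":0.8,"x":0,"y":0,"z":0,"twist":0.94},{"fingers":0.8,"x":0,"y":0,"z":0,"twist":0}]'
python3 -c "
from h import *
go(.454,-.0818,.15,0)
print(bot.get_obs()['joint_positions'])"
```

```text
time_s: 9.35
eef_pos: [0.4198, 0.0, 0.175]
eef_rot: [0.917, 0.4, 0.001, 0.0]
wrist_force: [0.5, 0.3, -1.5]
grip_width: 0.0683
time_s: 10.02
eef_pos: [0.4198, 0.0, 0.175]
eef_rot: [0.997, 0.079, 0.001, 0.0]
wrist_force: [0.2, 0.5, 0.1]
grip_width: 0.0685
time_s: 10.27
eef_pos: [0.4196, 0.0001, 0.175]
eef_rot: [1.0, -0.002, 0.001, 0.0]
wrist_force: [0.2, -0.7, 0.1]
grip_width: 0.0682
t 10.27 p [4.196e-01 1.000e-04 1.750e-01] yaw -0.22 w 0.0682 F [ 0.2 -0.7  0.1]
units x,y,z [0.86  2.046 0.625] rows>= 2.3 twist -0.04
[-1.82911458e-01  2.11311174e-01  1.88071956e+00 -7.94785839e-05
  1.04828381e+00  1.39171579e+00]
```

```bash

python3 -m creep '[{"fingers":0.8,"x":0.28,"y":0.68,"z":0,"twist":0},{"fingers":0.8,"x":0.28,"y":0.68,"z":0,"twist":0},{"fingers":0.8,"x":0.27,"y":0.68,"z":0.2,"twist":0},{"fingers":0.8,"x":0,"y":0,"z":0.4,"twist":0},{"fingers":0.8,"x":0,"y":0,"z":0,"twist":0}]'
python3 -c "
from h import *
s=snap('side');print(ray(s,240+621/5-.4,170+115/5-.4,.1))
go(.454,-.0818,.15,0)
crop(s,300,420,140,230,6,'pics/s9.png')
"
```

```text
time_s: 10.68
eef_pos: [0.4511, -0.0824, 0.1487]
eef_rot: [1.0, -0.0, -0.002, -0.001]
wrist_force: [-1.1, 0.9, -1.0]
grip_width: 0.0684
[ 0.45241483 -0.07780592  0.1       ]
t 10.73 p [ 0.4509 -0.0816  0.1497] yaw -0.01 w 0.0683 F [-0.7  1.  -0. ]
units x,y,z [ 0.077  0.004 -0.008] rows>= 0.1 twist -0.0
```

View pics/s9.png

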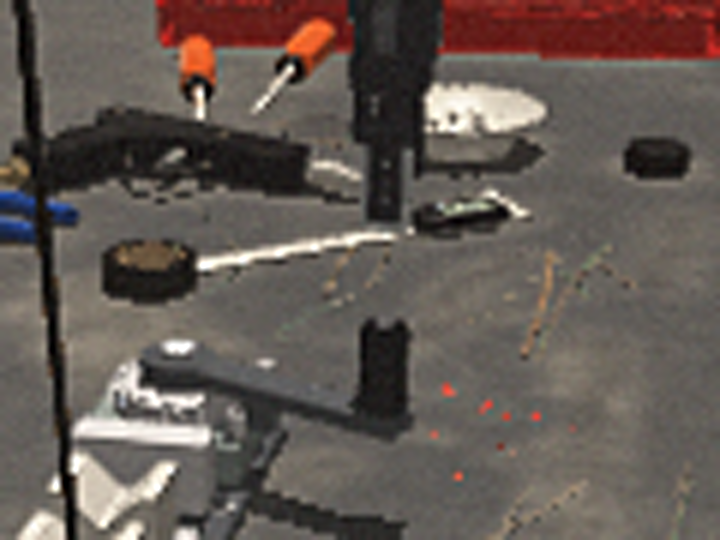

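```bash

python3 -m creep '[{"fingers":0.8,"x":0.03,"y":0,"z":0.4,"twist":0},{"fingers":0.8,"x":0.03,"y":0,"z":0.6,"twist":0},{"fingers":0.8,"x":0,"y":0,"z":0.6,"twist":0},{"fingers":0.8,"x":0,"y":0,"z":0.4,"twist":0},{"fingers":0.8,"x":0,"y":0,"z":0,"twist":0},{"fingers":0.34,"x":0,"y":0,"z":0,"twist":0},{"fingers":0.34,"x":0,"y":0,"z":0,"twist":0},{"fingers":0.34,"x":0,"y":0,"z":0,"twist":0}]' 30
python3 -m creep '[{"fingers":0.34,"x":0,"y":0,"z":0.04,"twist":0},{"fingers":0.34,"x":0,"y":0,"z":0,"twist":0}]'
python3 -c "
from h import *
go(.454,-.0818,.066,0)
s=snap('side');crop(s,300,420,140,230,6,'pics/s10.png')
"
```

```text
time_s: 11.4
eef_pos: [0.4546, -0.0814, 0.0723]
eef_rot: [1.0, -0.0, 0.001, 0.0]
wrist_force: [-1.3, 0.9, 0.3]
grip_width: 0.0327
time_s: 11.57
eef_pos: [0.454, -0.0814, 0.07]
eef_rot: [1.0, -0.0, 0.001, 0.0]
wrist_force: [-1.0, 0.5, 0.1]
grip_width: 0.0293
t 11.57 p [ 0.454  -0.0814  0.07  ] yaw -0.04 w 0.0293 F [-1.   0.5  0.1]
units x,y,z [0.001 0.01  0.099] rows>= 0.1 twist -0.01
```

View pics/s10.png

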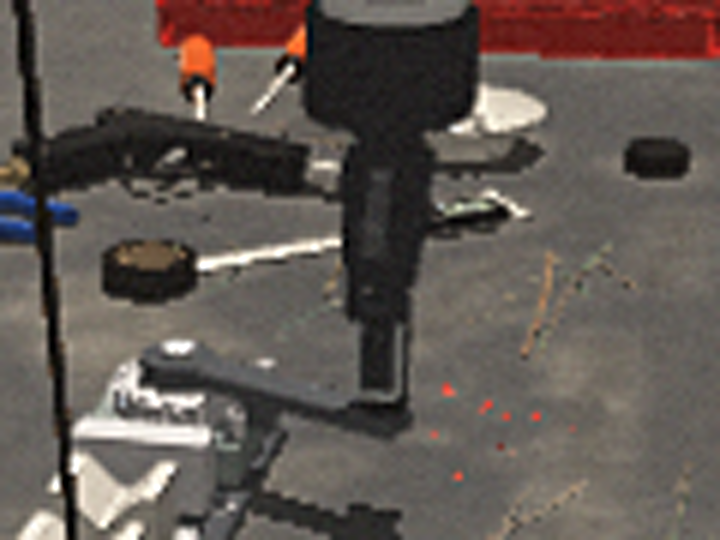

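```bash
cat >> h.py <<'E'
PV=np.array([.556,-.132])
def arc(th0,th1,n,lead,cur=None):
    "rows (yaw 0: x=+X,y=-Y) following the knob; lead in Y"
    p=bot.get_obs()["eef_pos"][:2] if cur is None else np.array(cur)
    for th in np.linspace(th0,th1,n+1)[1:]:
        f=np.radians(175.3)-(th-.6); q=PV+.115*np.array([np.cos(f),np.sin(f)])+[0,lead]
        d=(q-p)/.04; print(round(th,2),q.round(4),"x",round(d[0],2),"y",round(-d[1],2)); p=q
def lev():
    p=bot.get_obs()["eef_pos"][:2]; d=p-PV; return .6+np.radians(175.3)-np.arctan2(d[1],d[0])
E
python3 -c "
from h import *
arc(.98,0.0,10,-.0035)
arc(0,1.2,12,.0035,[.456,-.1925])
"
```

```text
0.88 [ 0.4485 -0.0946] x -0.13 y 0.33
0.78 [ 0.445  -0.1053] x -0.09 y 0.27
0.69 [ 0.4426 -0.1163] x -0.06 y 0.28
0.59 [ 0.4413 -0.1275] x -0.03 y 0.28
0.49 [ 0.441  -0.1387] x -0.01 y 0.28
0.39 [ 0.4419 -0.1499] x 0.02 y 0.28
0.29 [ 0.4439 -0.161 ] x 0.05 y 0.28
0.2 [ 0.4469 -0.1719] x 0.08 y 0.27
0.1 [ 0.451  -0.1824] x 0.1 y 0.26
0.0 [ 0.4561 -0.1924] x 0.13 y 0.25
0.1 [ 0.4509 -0.1752] x -0.13 y -0.43
0.2 [ 0.4468 -0.1645] x -0.1 y -0.27
0.3 [ 0.4437 -0.1534] x -0.08 y -0.28
0.4 [ 0.4418 -0.142 ] x -0.05 y -0.28
0.5 [ 0.441  -0.1306] x -0.02 y -0.29
0.6 [ 0.4414 -0.1191] x 0.01 y -0.29
0.7 [ 0.4429 -0.1077] x 0.04 y -0.28
0.8 [ 0.4455 -0.0965] x 0.07 y -0.28
0.9 [ 0.4493 -0.0856] x 0.09 y -0.27
1.0 [ 0.4541 -0.0752] x 0.12 y -0.26
1.1 [ 0.4599 -0.0653] x 0.15 y -0.25
1.2 [ 0.4667 -0.056 ] x 0.17 y -0.23
```

```bash

python3 -m creep '[{"fingers":0.34,"x":-0.13,"y":0.33,"z":0,"twist":0},{"fingers":0.34,"x":-0.09,"y":0.27,"z":0,"twist":0},{"fingers":0.34,"x":-0.06,"y":0.28,"z":0,"twist":0},{"fingers":0.34,"x":-0.03,"y":0.28,"z":0,"twist":0},{"fingers":0.34,"x":-0.01,"y":0.28,"z":0,"twist":0}]'
python3 -c "
from h import *
print(lev());s=snap('side');crop(s,280,400,150,240,6,'pics/s11.png')
"
```

```text
time_s: 12.03
eef_pos: [0.4406, -0.1398, 0.0695]
eef_rot: [1.0, -0.001, 0.0, 0.0]
wrist_force: [0.2, 1.1, 0.6]
grip_width: 0.029
6.733277596805359
```

View pics/s11.png

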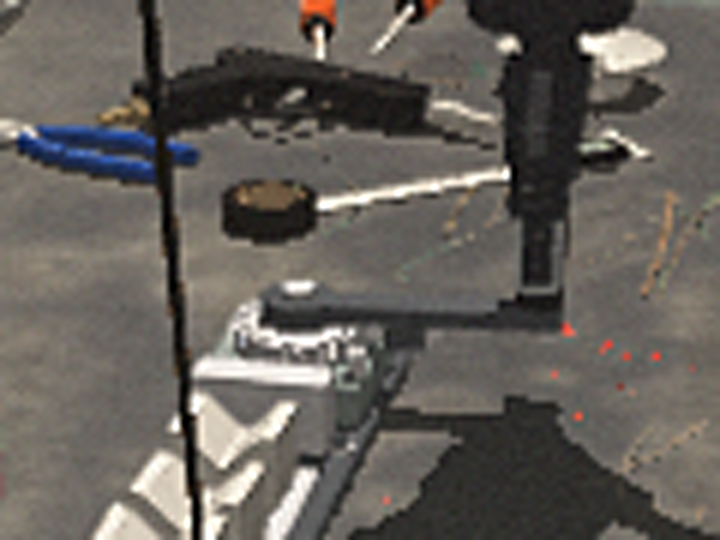

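Lever follows. Continue back to about 0.05, then bite forward.

```bash

python3 -m creep '[{"fingers":0.34,"x":0.02,"y":0.28,"z":0,"twist":0},{"fingers":0.34,"x":0.05,"y":0.28,"z":0,"twist":0},{"fingers":0.34,"x":0.08,"y":0.27,"z":0,"twist":0},{"fingers":0.34,"x":0.1,"y":0.26,"z":0,"twist":0},{"fingers":0.34,"x":0.06,"y":0.12,"z":0,"twist":0},{"fingers":0.34,"x":0,"y":0,"z":0,"twist":0}]'
python3 -c "
from h import *
arc(0.03,1.17,12,.0035)"
```

```text
time_s: 12.58
eef_pos: [0.4539, -0.1888, 0.0693]
eef_rot: [1.0, -0.001, 0.0, 0.0]
wrist_force: [0.8, -0.1, -0.8]
grip_width: 0.0291
0.12 [ 0.4498 -0.1725] x -0.1 y -0.41
0.22 [ 0.4461 -0.1623] x -0.09 y -0.26
0.31 [ 0.4434 -0.1517] x -0.07 y -0.26
0.41 [ 0.4417 -0.1409] x -0.04 y -0.27
0.5 [ 0.441 -0.13 ] x -0.02 y -0.27
0.6 [ 0.4414 -0.1191] x 0.01 y -0.27
0.7 [ 0.4428 -0.1082] x 0.04 y -0.27
0.79 [ 0.4452 -0.0976] x 0.06 y -0.27
0.88 [ 0.4487 -0.0872] x 0.09 y -0.26
0.98 [ 0.4531 -0.0772] x 0.11 y -0.25
1.08 [ 0.4584 -0.0677] x 0.13 y -0.24
1.17 [ 0.4646 -0.0587] x 0.16 y -0.22
```

```bash

python3 -m creep '[{"fingers":0.34,"x":-0.1,"y":-0.41,"z":0,"twist":0},{"fingers":0.34,"x":-0.09,"y":-0.26,"z":0,"twist":0},{"fingers":0.34,"x":-0.07,"y":-0.26,"z":0,"twist":0},{"fingers":0.34,"x":-0.03,"y":-0.2,"z":0,"twist":0},{"fingers":0.34,"x":-0.02,"y":-0.2,"z":0,"twist":0},{"fingers":0.34,"x":-0.01,"y":-0.2,"z":0,"twist":0},{"fingers":0.34,"x":0.01,"y":-0.21,"z":0,"twist":0}]'
python3 -m creep '[{"fingers":0.34,"x":0.03,"y":-0.2,"z":0,"twist":0},{"fingers":0.34,"x":0.04,"y":-0.2,"z":0,"twist":0},{"fingers":0.34,"x":0.06,"y":-0.2,"z":0,"twist":0},{"fingers":0.34,"x":0.07,"y":-0.2,"z":0,"twist":0}]'
python3 -c "
from h import *
arc(0.9,1.17,3,.0035)
s=snap('side');crop(s,240,400,150,270,5,'pics/s12.png')"
```

```text
time_s: 13.17
eef_pos: [0.4407, -0.117, 0.0693]
eef_rot: [1.0, -0.0, 0.0, 0.0]
wrist_force: [0.4, -2.6, -2.6]
grip_width: 0.029
time_s: 13.5
eef_pos: [0.4491, -0.085, 0.0693]
eef_rot: [1.0, -0.0, 0.0, 0.0]
wrist_force: [-0.4, -4.5, -1.8]
grip_width: 0.0292
0.99 [ 0.4536 -0.0762] x 0.11 y -0.22
1.08 [ 0.4587 -0.0672] x 0.13 y -0.22
1.17 [ 0.4646 -0.0587] x 0.15 y -0.21
```

View pics/s12.png

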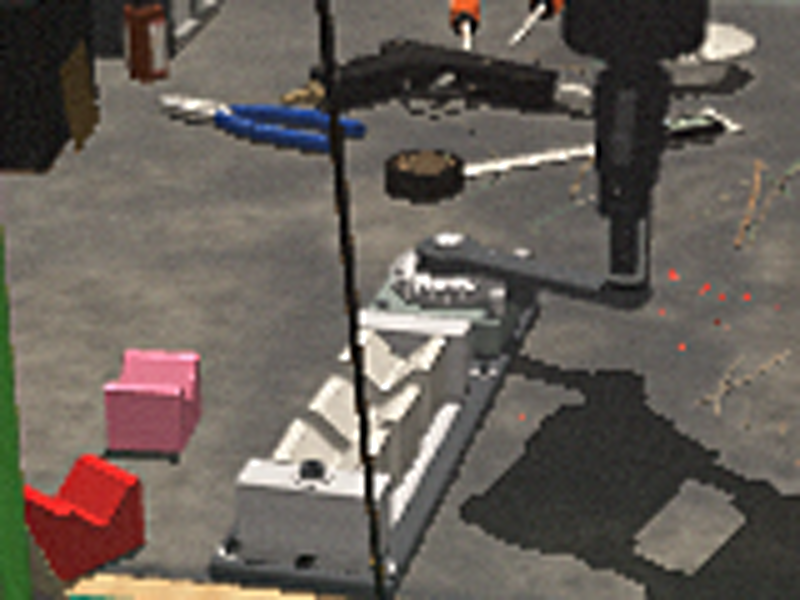

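```bash

python3 -m creep '[{"fingers":0.34,"x":0.11,"y":-0.22,"z":0,"twist":0},{"fingers":0.34,"x":0.13,"y":-0.22,"z":0,"twist":0},{"fingers":0.34,"x":0.12,"y":-0.16,"z":0,"twist":0},{"fingers":0.34,"x":0,"y":0,"z":0,"twist":0}]'
python3 -c "
from h import *
arc(1.14,0.04,11,-.0035)
s=snap('top');crop(s,250,410,130,280,5,'pics/t12.png')"
```

```text
time_s: 13.88
eef_pos: [0.4642, -0.0605, 0.0693]
eef_rot: [1.0, 0.0, 0.0, -0.0]
wrist_force: [-0.0, -0.4, -0.0]
grip_width: 0.029
1.04 [ 0.4563 -0.0782] x -0.2 y 0.44
0.94 [ 0.4511 -0.0884] x -0.13 y 0.26
0.84 [ 0.4469 -0.0991] x -0.1 y 0.27
0.74 [ 0.4438 -0.1102] x -0.08 y 0.28
0.64 [ 0.4419 -0.1215] x -0.05 y 0.28
0.54 [ 0.441 -0.133] x -0.02 y 0.29
0.44 [ 0.4413 -0.1445] x 0.01 y 0.29
0.34 [ 0.4428 -0.1559] x 0.04 y 0.29
0.24 [ 0.4454 -0.1671] x 0.06 y 0.28
0.14 [ 0.4491 -0.1779] x 0.09 y 0.27
0.04 [ 0.4539 -0.1884] x 0.12 y 0.26
```

View pics/t12.png

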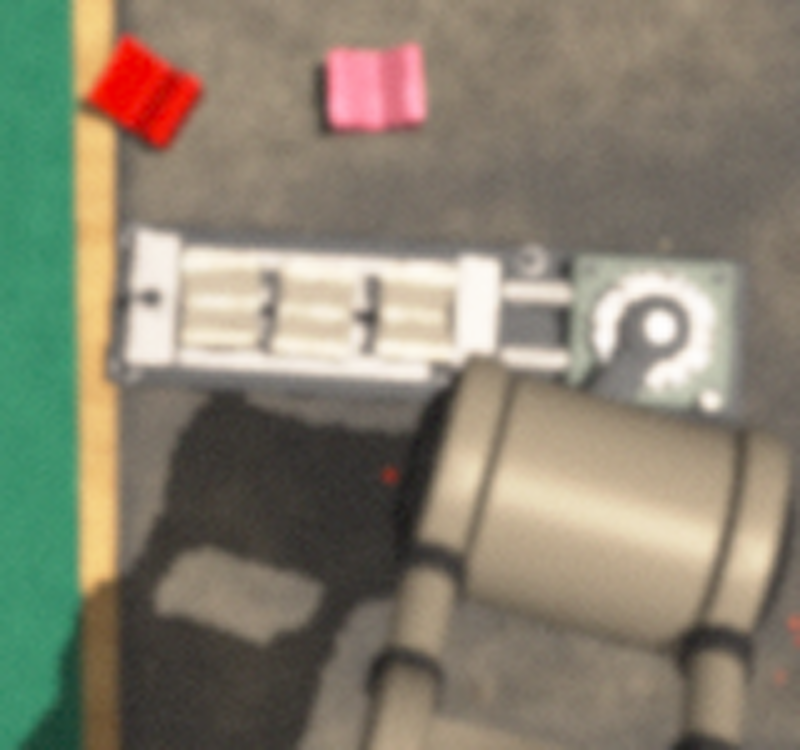

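```bash

python3 -m creep '[{"fingers":0.34,"x":-0.2,"y":0.44,"z":0,"twist":0},{"fingers":0.34,"x":-0.13,"y":0.26,"z":0,"twist":0},{"fingers":0.34,"x":-0.1,"y":0.27,"z":0,"twist":0},{"fingers":0.34,"x":-0.08,"y":0.28,"z":0,"twist":0},{"fingers":0.34,"x":-0.05,"y":0.28,"z":0,"twist":0},{"fingers":0.34,"x":-0.02,"y":0.29,"z":0,"twist":0},{"fingers":0.34,"x":0.01,"y":0.29,"z":0,"twist":0},{"fingers":0.34,"x":0.04,"y":0.29,"z":0,"twist":0}]'
python3 -m creep '[{"fingers":0.34,"x":0.06,"y":0.28,"z":0,"twist":0},{"fingers":0.34,"x":0.09,"y":0.27,"z":0,"twist":0},{"fingers":0.34,"x":0.12,"y":0.26,"z":0,"twist":0},{"fingers":0.34,"x":0,"y":0,"z":0,"twist":0}]'
python3 -m creep '[{"fingers":0.34,"x":-0.1,"y":-0.41,"z":0,"twist":0},{"fingers":0.34,"x":-0.09,"y":-0.26,"z":0,"twist":0},{"fingers":0.34,"x":-0.07,"y":-0.26,"z":0,"twist":0},{"fingers":0.34,"x":-0.03,"y":-0.2,"z":0,"twist":0},{"fingers":0.34,"x":-0.02,"y":-0.2,"z":0,"twist":0},{"fingers":0.34,"x":-0.01,"y":-0.2,"z":0,"twist":0},{"fingers":0.34,"x":0.01,"y":-0.21,"z":0,"twist":0}]'
python3 -c "
from h import *
arc(0.7,1.17,7,.0035)
s=snap('top');crop(s,250,410,130,280,5,'pics/t13.png')"
```

```text
time_s: 14.6
eef_pos: [0.4418, -0.1587, 0.0693]
eef_rot: [1.0, -0.001, -0.0, -0.0]
wrist_force: [0.6, 1.3, -1.0]
grip_width: 0.0292
time_s: 14.93
eef_pos: [0.4542, -0.1926, 0.0695]
eef_rot: [1.0, -0.001, 0.001, 0.001]
wrist_force: [0.2, -0.7, 0.5]
grip_width: 0.0288
time_s: 15.52
eef_pos: [0.4404, -0.1198, 0.0694]
eef_rot: [1.0, -0.0, 0.0, 0.0]
wrist_force: [-0.4, -4.0, 1.2]
grip_width: 0.0292
0.77 [ 0.4446 -0.1001] x 0.1 y -0.49
0.83 [ 0.4467 -0.0927] x 0.05 y -0.19
0.9 [ 0.4494 -0.0855] x 0.07 y -0.18
0.97 [ 0.4525 -0.0784] x 0.08 y -0.18
1.04 [ 0.4561 -0.0716] x 0.09 y -0.17
1.1 [ 0.4601 -0.065 ] x 0.1 y -0.16
1.17 [ 0.4646 -0.0587] x 0.11 y -0.16
```

View pics/t13.png

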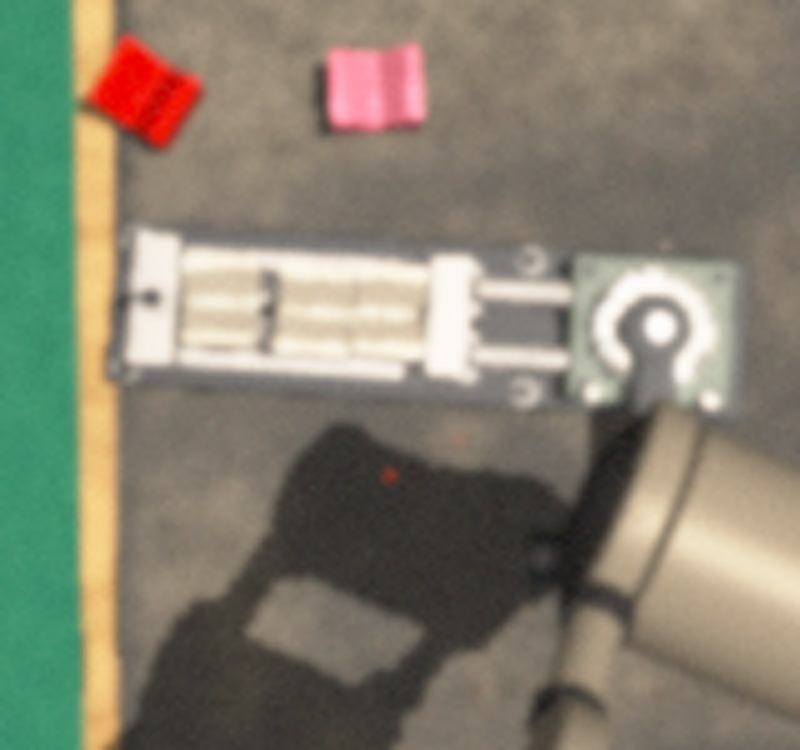

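```bash

python3 -m creep '[{"fingers":0.34,"x":0.03,"y":-0.2,"z":0,"twist":0},{"fingers":0.34,"x":0.03,"y":-0.2,"z":0,"twist":0},{"fingers":0.34,"x":0.05,"y":-0.2,"z":0,"twist":0},{"fingers":0.34,"x":0.05,"y":-0.15,"z":0,"twist":0},{"fingers":0.34,"x":0,"y":0,"z":0,"twist":0}]'
python3 -c "
from h import *
arc(0.87,1.17,6,.0035)
s=snap('top');crop(s,260,350,160,220,8,'pics/t14.png')"
```

```text
time_s: 15.98
eef_pos: [0.447, -0.0893, 0.0693]
eef_rot: [1.0, 0.0, -0.0, -0.0]
wrist_force: [0.1, -2.2, 0.7]
grip_width: 0.0294
0.92 [ 0.4502 -0.0835] x 0.08 y -0.14
0.97 [ 0.4526 -0.0783] x 0.06 y -0.13
1.02 [ 0.4552 -0.0732] x 0.07 y -0.13
1.07 [ 0.4581 -0.0682] x 0.07 y -0.12
1.12 [ 0.4612 -0.0634] x 0.08 y -0.12
1.17 [ 0.4646 -0.0587] x 0.08 y -0.12
```

View pics/t14.png

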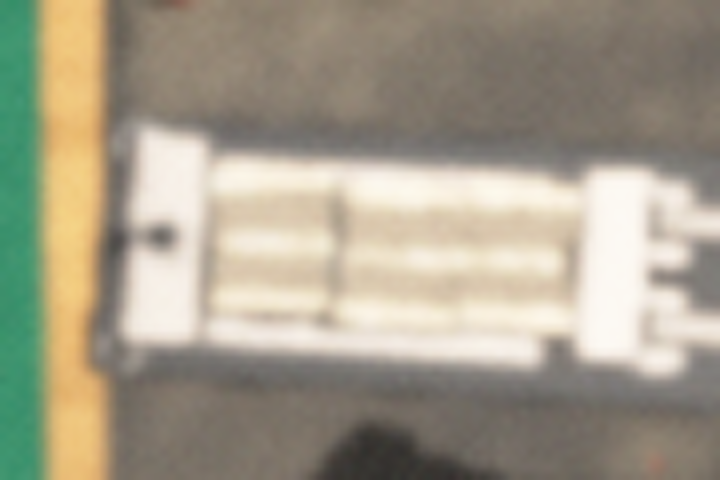

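```bash

python3 -m creep '[{"fingers":0.34,"x":0.04,"y":-0.08,"z":0,"twist":0},{"fingers":0.34,"x":0.04,"y":-0.07,"z":0,"twist":0}]'
python3 -m creep '[{"fingers":0.34,"x":0.03,"y":-0.06,"z":0,"twist":0},{"fingers":0.34,"x":0.03,"y":-0.06,"z":0,"twist":0}]'
```

```text
time_s: 16.2
eef_pos: [0.45, -0.0846, 0.0692]
eef_rot: [1.0, -0.001, -0.0, 0.0]
wrist_force: [-0.8, -3.5, 1.5]
grip_width: 0.0289
time_s: 16.37
eef_pos: [0.4525, -0.0797, 0.0692]
eef_rot: [1.0, -0.001, -0.0, 0.0]
wrist_force: [-1.3, -3.6, 0.3]
grip_width: 0.029
```

```bash

python3 -m creep '[{"fingers":0.34,"x":0.03,"y":-0.06,"z":0,"twist":0},{"fingers":0.34,"x":0,"y":0,"z":0,"twist":0}]'
python3 -c "
from h import *
s=snap('top');crop(s,260,350,160,220,8,'pics/t15.png')"
```

```text
time_s: 16.53
eef_pos: [0.4538, -0.077, 0.0693]
eef_rot: [1.0, -0.0, 0.0, 0.0]
wrist_force: [0.4, -3.6, -0.2]
grip_width: 0.0289
```

View pics/t15.png

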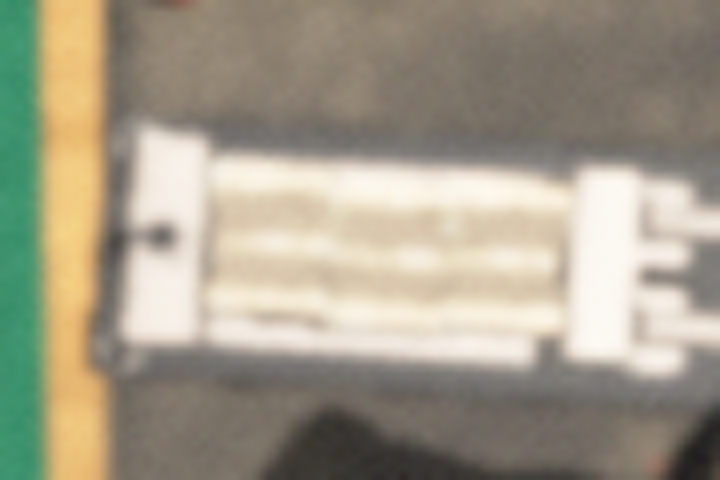

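Blocks all touching; keep creeping until the force rises.

```bash

python3 -m creep '[{"fingers":0.34,"x":0.03,"y":-0.05,"z":0,"twist":0},{"fingers":0.34,"x":0,"y":0,"z":0,"twist":0}]'
python3 -m creep '[{"fingers":0.34,"x":0.03,"y":-0.05,"z":0,"twist":0},{"fingers":0.34,"x":0,"y":0,"z":0,"twist":0}]'
```

```text
time_s: 16.75
eef_pos: [0.4548, -0.0752, 0.0692]
eef_rot: [1.0, -0.0, -0.0, 0.0]
wrist_force: [0.2, -3.7, 0.4]
grip_width: 0.029
time_s: 16.92
eef_pos: [0.4561, -0.0732, 0.0693]
eef_rot: [1.0, -0.0, 0.0, 0.0]
wrist_force: [-0.3, -4.1, 0.9]
grip_width: 0.0289
```

```bash

python3 -m creep '[{"fingers":0.34,"x":0.03,"y":-0.05,"z":0,"twist":0},{"fingers":0.34,"x":0,"y":0,"z":0,"twist":0}]'
```

```text
time_s: 17.08
eef_pos: [0.4573, -0.0711, 0.0693]
eef_rot: [1.0, -0.0, 0.0, 0.0]
wrist_force: [-0.6, -4.1, 0.6]
grip_width: 0.0291
```

```bash

python3 -m creep '[{"fingers":0.34,"x":0.03,"y":-0.05,"z":0,"twist":0},{"fingers":0.34,"x":0,"y":0,"z":0,"twist":0}]'
python3 -m creep '[{"fingers":0.34,"x":0.03,"y":-0.05,"z":0,"twist":0},{"fingers":0.34,"x":0,"y":0,"z":0,"twist":0}]'
```

```text
time_s: 17.25
eef_pos: [0.4585, -0.0691, 0.0693]
eef_rot: [1.0, -0.0, 0.0, 0.0]
wrist_force: [0.2, -3.5, -0.6]
grip_width: 0.0289
time_s: 17.42
eef_pos: [0.4597, -0.0673, 0.0693]
eef_rot: [1.0, -0.0, 0.0, 0.0]
wrist_force: [0.1, -5.5, 0.4]
grip_width: 0.0293
```

```bash

python3 -m creep '[{"fingers":0.34,"x":0.03,"y":-0.05,"z":0,"twist":0},{"fingers":0.34,"x":0,"y":0,"z":0,"twist":0}]'
python3 -c "
from h import *
s=snap('top');crop(s,260,350,160,220,8,'pics/t16.png')"
```

```text
time_s: 17.58
eef_pos: [0.4611, -0.0659, 0.0693]
eef_rot: [1.0, -0.0, 0.0, 0.001]
wrist_force: [0.0, -8.5, -1.1]
grip_width: 0.0293
```

View pics/t16.png

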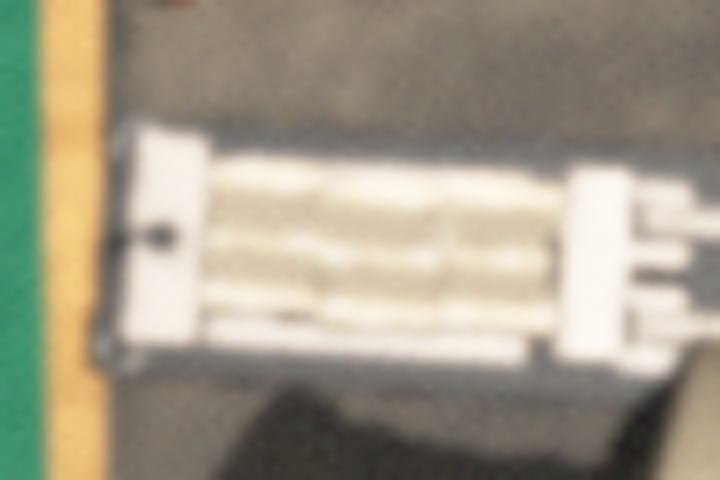

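```bash

python3 -m creep '[{"fingers":0.34,"x":0.02,"y":-0.05,"z":0,"twist":0},{"fingers":0.34,"x":0,"y":0,"z":0,"twist":0}]'
```

```text
time_s: 17.8
eef_pos: [0.462, -0.0646, 0.0693]
eef_rot: [1.0, -0.0, 0.0, 0.001]
wrist_force: [0.9, -11.4, -2.3]
grip_width: 0.0291
```

```bash

python3 -m creep '[{"fingers":0.34,"x":0.02,"y":-0.05,"z":0,"twist":0},{"fingers":0.34,"x":0,"y":0,"z":0,"twist":0}]'
```

```text
time_s: 17.97
eef_pos: [0.4629, -0.0632, 0.0693]
eef_rot: [1.0, 0.0, 0.001, 0.002]
wrist_force: [-0.7, -15.6, -2.7]
grip_width: 0.0294
```

```bash

python3 -c "
from h import *
arc(1.08,0.0,11,-.0035)
s=snap('side');crop(s,240,400,150,270,5,'pics/s16.png')"
```

```text
0.98 [ 0.4532 -0.084 ] x -0.24 y 0.52
0.88 [ 0.4486 -0.0944] x -0.11 y 0.26
0.79 [ 0.4451 -0.1051] x -0.09 y 0.27
0.69 [ 0.4426 -0.1161] x -0.06 y 0.28
0.59 [ 0.4413 -0.1273] x -0.03 y 0.28
0.49 [ 0.441  -0.1386] x -0.01 y 0.28
0.39 [ 0.4419 -0.1499] x 0.02 y 0.28
0.29 [ 0.4439 -0.161 ] x 0.05 y 0.28
0.2 [ 0.4469 -0.1719] x 0.08 y 0.27
0.1 [ 0.451  -0.1824] x 0.1 y 0.26
0.0 [ 0.4561 -0.1924] x 0.13 y 0.25
```

View pics/s16.png

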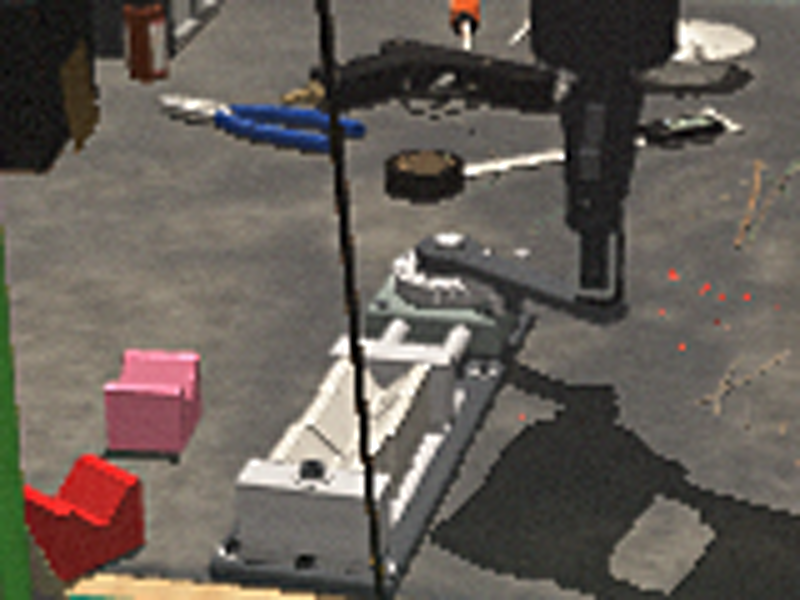

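```bash

python3 -m creep '[{"fingers":0.34,"x":-0.26,"y":0.58,"z":0,"twist":0},{"fingers":0.34,"x":-0.12,"y":0.27,"z":0,"twist":0},{"fingers":0.34,"x":-0.09,"y":0.27,"z":0,"twist":0},{"fingers":0.34,"x":-0.06,"y":0.28,"z":0,"twist":0},{"fingers":0.34,"x":-0.03,"y":0.28,"z":0,"twist":0},{"fingers":0.34,"x":-0.01,"y":0.28,"z":0,"twist":0},{"fingers":0.34,"x":0.02,"y":0.28,"z":0,"twist":0},{"fingers":0.34,"x":0.05,"y":0.28,"z":0,"twist":0}]'
python3 -m creep '[{"fingers":0.34,"x":0.08,"y":0.27,"z":0,"twist":0},{"fingers":0.34,"x":0.1,"y":0.26,"z":0,"twist":0},{"fingers":0.34,"x":0.1,"y":0.2,"z":0,"twist":0},{"fingers":0.34,"x":0,"y":0,"z":0,"twist":0}]'
python3 -c "
from h import *
arc(0.1,0.0,1,-.0035)"
```

```text
time_s: 18.68
eef_pos: [0.4423, -0.163, 0.0692]
eef_rot: [1.0, -0.0, -0.0, -0.0]
wrist_force: [0.1, 1.1, -0.9]
grip_width: 0.029
time_s: 19.02
eef_pos: [0.4545, -0.1928, 0.0692]
eef_rot: [1.0, -0.001, 0.0, 0.0]
wrist_force: [-0.7, 0.5, 0.3]
grip_width: 0.029
0.0 [ 0.4561 -0.1924] x 0.04 y -0.01
```

Near the stop; nudge gently until it touches.

```bash

python3 -m creep '[{"fingers":0.34,"x":0.03,"y":0.06,"z":0,"twist":0},{"fingers":0.34,"x":0,"y":0,"z":0,"twist":0}]'
python3 -m creep '[{"fingers":0.34,"x":0.03,"y":0.05,"z":0,"twist":0},{"fingers":0.34,"x":0,"y":0,"z":0,"twist":0}]'
```

```text
time_s: 19.18
eef_pos: [0.4546, -0.1935, 0.0692]
eef_rot: [1.0, -0.0, -0.0, -0.0]
wrist_force: [-0.0, -0.0, -0.7]
grip_width: 0.0291
time_s: 19.35
eef_pos: [0.4552, -0.1937, 0.0691]
eef_rot: [1.0, -0.0, -0.001, -0.002]
wrist_force: [-0.6, 9.3, 1.4]
grip_width: 0.0287
```

```bash

python3 -m creep '[{"fingers":0.34,"x":0,"y":-0.1,"z":0,"twist":0},{"fingers":0.7,"x":0,"y":0,"z":0,"twist":0},{"fingers":0.7,"x":0,"y":0,"z":0,"twist":0},{"fingers":0.7,"x":0,"y":0,"z":0,"twist":0},{"fingers":0.7,"x":0,"y":0,"z":-0.4,"twist":0},{"fingers":0.7,"x":0,"y":0,"z":-0.8,"twist":0},{"fingers":0.7,"x":0,"y":0,"z":-0.9,"twist":0},{"fingers":0.7,"x":0,"y":0,"z":-0.6,"twist":0}]'
python3 -m creep '[{"fingers":0.7,"x":-0.6,"y":0.5,"z":-0.4,"twist":0},{"fingers":0.7,"x":-0.6,"y":0.7,"z":0,"twist":0},{"fingers":0.7,"x":-0.3,"y":0.9,"z":0,"twist":0},{"fingers":0.7,"x":0,"y":0.9,"z":0,"twist":0},{"fingers":0.7,"x":0,"y":0.9,"z":0,"twist":0},{"fingers":0.7,"x":0,"y":0.9,"z":0,"twist":0},{"fingers":0.7,"x":0,"y":0,"z":0,"twist":0}]'
python3 - <<'E'
from h import *
s=snap('side');crop(s,240,400,150,270,5,'pics/s17.png')
s=snap('top');crop(s,250,410,130,280,5,'pics/t17.png');cv2.imwrite('pics/t17full.png',s["pixels"][:,:,::-1])
E
```

```text
time_s: 20.02
eef_pos: [0.4565, -0.1924, 0.1801]
eef_rot: [1.0, -0.001, 0.001, 0.001]
wrist_force: [0.8, 0.1, 0.0]
grip_width: 0.0599
time_s: 20.6
eef_pos: [0.395, -0.3899, 0.1931]
eef_rot: [1.0, -0.003, 0.0, 0.002]
wrist_force: [-0.5, 0.5, -0.5]
grip_width: 0.0597
```

View pics/t17.png

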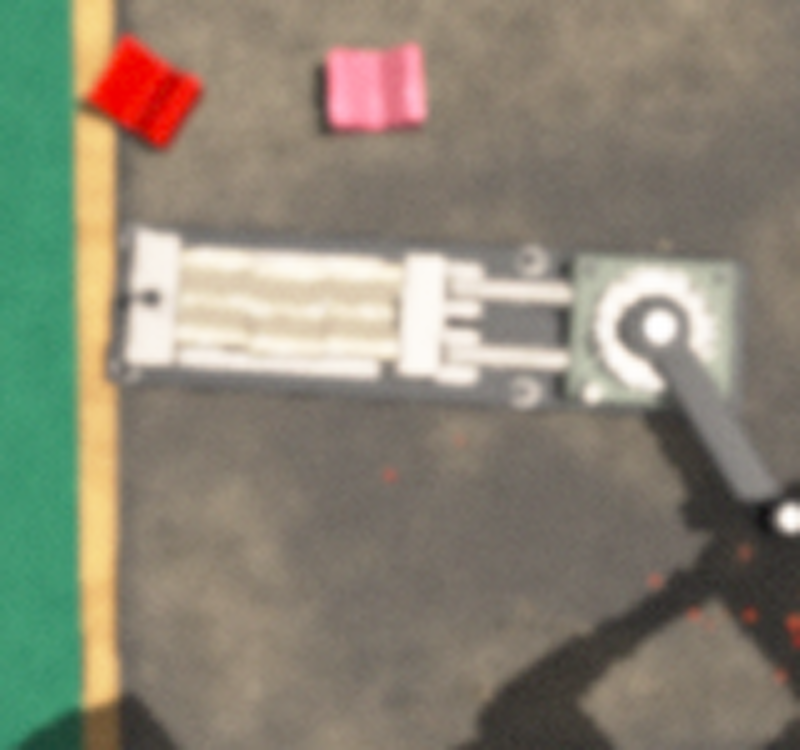

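View pics/s17.png

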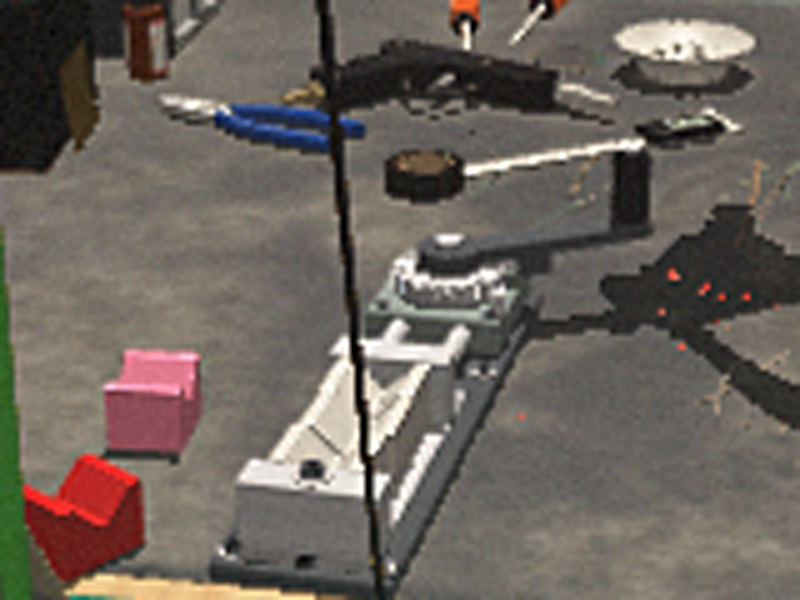

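```bash
python3 - <<'E'
from h import *
s=snap("top")
q=lambda x,y,z:ray(s,x/5+250-.4,y/5+130-.4,z)[:2]
e=np.array([np.cos(np.radians(85.3)),np.sin(np.radians(85.3))])
st=(q(183,235,.046)+q(178,366,.046))/2; pu=(q(404,253,.046)+q(400,373,.046))/2
print("gap",(st-pu)@e, "pusher lateral",(pu-st)@[-e[1],e[0]])
for n,a,b in [("A",(220,258),(218,347)),("B",(296,262),(292,354)),("C",(370,266),(368,358))]:
    m=(q(*a,.046)+q(*b,.046))/2; print(n,"lat",(m-st)@[-e[1],e[0]])
k=q(790,518,.1)-q(660,326,.078); print("lever",.6+np.radians(175.3)-np.arctan2(k[1],k[0])%(2*np.pi))
print(bot.get_obs()["time_s"],bot.get_obs()["wrist_force"])
order.sign_off()
E
```

```text
gap 0.11799090034283699 pusher lateral -0.0007117780988242535
A lat -0.00018037869231896512
B lat 0.0002472063905229031
C lat -0.00012157014949135319
lever -0.019228537033733506
20.75 [0.73544452 0.93371762 0.54499596]
the job is handed in; nothing more can be done
```

I placed the loose V-block in the gap, clamped the row with the lever, swung the lever back to rest and let go. The job was handed in at 20.75 s; no verdict was reported.

- **Placing:** I picked the cream V-block at top-view pixel (267, 254); the red and pink look-alikes were left alone. It was set down on the bed with its groove in line and released.
- **Clamping:** The open fingers straddled the lever knob. Two bites forward closed the row, with the force at the knob rising from about 4 N to 15.6 N. I then pushed the lever back until it met its rest stop at about 9 N, released it and moved clear.

The last checks were all from the top view, good to about 2–3 mm:

| Check | Measured | Wanted |
|---|---|---|
| Pusher face to end stop | about 118 mm | 120 mm when tight |
| Block centres off the stop's centre line | under 1 mm | within 7 mm |
| Lever angle | about -0.02 rad | below 0.25 rad |

- **Disagreements:** The 118 mm reading is shorter than three blocks can be, so I take it as pixel error. Before the pick, the two cameras differed by about 8 mm on how far along y the loose block stood. I aimed between them, and the grasp held.
- **Not measured:** I did not measure the sand block, bush or tape again at the end; the arm never worked near them.

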